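# Tidy the study desk: pens to the rest, plugs to the bin, eraser to the dish

### The arm

A 7-joint arm with a two-finger parallel gripper is mounted at the origin on the work surface. World frame = base frame: x ahead of the robot, y to its left, z up, the work surface at z = 0. Lengths are in m, angles in rad, forces in N, time in s.
With the tool pointing down it reaches from about 0.4 to 0.925 m from the base axis. Payload 4.1 kg.
Tool frame: the origin (TCP) lies on the mounting face of the last link; the fingertips stand 173 mm ahead of it and the grasp point (between the pads) lies 155 mm ahead of it (robot.tip_reach is the distance from the TCP to the fingertips, in m); z points along the fingers, y is the line along which they close (so a half turn about z gives the same grasp; the last joint's range is limited). The gripper opens to 85 mm and grips with 20 to 120 N. Pads are 22 mm wide; open, the fingers measure 114 mm over their backs; the gripper's body (76 mm by 85 mm) begins 54 mm behind the grasp point. The pads swing forward as they close: fully open they stand 13 mm farther back than shut.
Start: joints at [-1.323, 0.398, 0.045, 1.537, -0.019, 1.207, -0.051], TCP at [0.221, 0.611, 0.405] pointing down, gripper open.
Joint ranges: [-2.82, 2.82], [-0.49, 2.23], [-1.37, 1.46], [0, 2.46], [-1.36, 4.5], [0.23, 2], [-2.94, 2.94]. Speed limits (rad/s): [2.57, 2.57, 3.14, 3.14, 3.14, 3.14, 3.14].

### API

Orientations are given as a unit quaternion [w, x, y, z].
In Python, from station import robot gives the robot as it stands.
- The arm moves only by the shell command python3 -m inch 'ROWS'. ROWS is JSON, a list of rows, each an object with "delta_pos": the shift along the tool's x, y, z in cm, a list of three; "dr": the turn, a rotation vector about the tool's x, y, z in rad, a list of three; "jaw": the finger opening in cm, from 0 to 8.54. In form: [{"delta_pos": [dx, dy, dz], "dr": [ax, ay, az], "jaw": jaw}, ...]. A call has 1 to 10 rows; each row shifts and turns the commanded pose from where the row before left it, along the tool's axes as they then stand; what a row does not reach is not made up. A row lasts 1/12 s, in which the tool goes at most 41.7 mm and 7.16 degrees, less where a joint would pass 70% of its speed; a pose out of reach is approached as far as the arm can. A call is refused whole if a number of a shift passes 4.17 or a number of a turn 0.125, either way. A call with a gripper value outside its range is refused whole. The fingers move at their own pace and stop on an object; the grip force is fixed at half the most. Time passes only in rows, so rows that do not move let the fingers close. It gives the time, the measured TCP pose, the force, the opening and the grip force at its end, in the units of the state.
- robot.get_state(): the state, without advancing time (a new reading comes with each control period).
- robot.snapshot(name): name is "scene" or "top" or "wrist"; returns a dict with "img" (480x640x3 uint8, red, green, blue), "K" (3x3 intrinsics, pixels), "R" (3x3) and "t" (3): a world point X has camera coordinates R X + t; the wrist camera has in their place "T_tool_cam" (4x4, takes a point from camera to tool coordinates, whose origin is the TCP and whose axes are the flange's). Camera axes: x right, y down, z forward; pixel columns grow to the right and rows downward; lengths in m; the calibration is good to about 2 mm. A picture is of the moment at which its call begins: read the wrist's pose just before it. There is no depth.
- robot.hand_in(): hands the job in; it is judged then, once.
The state is a dict: "t": time; "joint_positions": joint angles; "qd": joint speeds; "effort": joint torques, N m; "tool_pos": TCP position; "ee_rot": TCP orientation; "ft_force": force on the tool from outside, world axes, zero at the start; "torque": the same for the moment, N m; "width": finger opening in m; "finger_force": force on a finger pad.
Only numpy, scipy, OpenCV 4.12 (cv2) and the standard library are available. Lean on these libraries where they do the work, as an engineer would, in place of code of your own. Each camera call takes 0.05 s, during which the arm holds its last target. There are 200 camera calls.

### The job

Tidy the desk: lay the thick marker in the wide pair of V-notches of the wooden pen rest and the slim pen in its narrow pair, each lying across both boards, centred lengthwise and settled in the notches. Put both mains plugs (black adapter and white charger) in the deep tray, each lying on its floor and not on the other, and lay the eraser flat in the shallow tray.

Things in the scene. Friction and masses are not known exactly. Their poses are not given: they have to be found in the camera images.
- marker_c (a point): Thick marker, a plain round cylinder 24 mm in diameter and 140 mm long, white barrel with black cap, about 35 g, lying on the desk and free to roll. The point is its centre (on the axis, half-way along, 12 mm above the desk at the start); its x axis runs along the marker towards the cap.
- pen_c (a point): Slim pen, a plain round steel cylinder 12 mm in diameter and 140 mm long with a black end, about 25 g, lying on the desk and free to roll. The point is its centre (on the axis, half-way along, 6 mm above the desk at the start); its x axis runs along the pen towards the black end.
- adapter_c (a point): Black mains adapter lying flat: square block 44 x 44 mm, 30 mm high (z), with two small 16 mm steel prongs sticking out of its +x face at mid height; about 70 g. The point is the centre of the block, 15 mm above the desk. Best gripped across y (44 mm).
- charger_c (a point): White phone charger lying flat: block 50 mm long (x), 28 mm wide (y), 28 mm high (z), with two small 16 mm steel prongs sticking out of its +x face at mid height; about 45 g. The point is the centre of the block, 14 mm above the desk. Best gripped across y (28 mm).
- eraser_c (a point): White eraser in a blue card sleeve lying flat: 60 mm long (x), 26 mm wide (y), 16 mm high (z), no prongs; about 30 g. The point is its centre, 8 mm above the desk. Best gripped across y (26 mm).
- rest: Wooden pen rest, fixed, 96 (x) x 140 (y) x 46 mm high; origin on the desk under its centre; any yaw. Two upright 12 mm boards across y at x = +-42 mm, above a 6 mm base. Each has 90-degree V-notches in its top: wide at y = +35 (44 wide, 22 deep), narrow at y = -35 (22 wide, 11 deep). Pens lie along x over both boards; settled axis height: marker 41, pen 43.5 mm. Grip mid-pen, over the 72 mm gap.
- bin: Deep grey open tray, fixed to the desk: outside 123 mm (x) x 168 mm (y), 40 mm high, walls and floor 4 mm thick (inside 115 x 160 mm). Origin on the desk under its centre, z up. The two plugs fit side by side along y, for example centred 40 mm either side of the middle with their x along the tray's y.
- dish: Shallow clear-walled open tray with a white floor, fixed to the desk: outside 103 mm (x) x 123 mm (y), only 14 mm high, walls and floor 4 mm thick (inside 95 x 115 mm). Origin on the desk under its centre, z up.
There are look-alikes about, which are no part of the job. What is shaped like the part that bears eraser_c but yellow is not meant.

How it is judged:
By the outcome, as a careful person would: the job done as asked, in the order asked, and still so for the second after the job is handed in, with the robot touching nothing.
It also fails if it takes over 134 s, if anything falls off the work surface, if the arm or the gripper's body presses on something with over 40 N, if the wrist force passes 120 N, or if a joint passes its speed limit or range.

## Working session

There is one attempt and no reset: what is moved stays moved. The work goes in short steps, Python scripts to look and compute and a shell command to move; the robot and the scene stay as the last step left them, time stands still between calls to the robot, and variables do not carry over. Pictures are saved under pics/ and viewed, at most 14 in all, crops included, and the job is handed in when it is done.

```bash
mkdir -p pics; ls; python3 - <<'E'
from station import robot
import cv2
print(robot.get_state())
for n in ["scene","top"]:
    s=robot.snapshot(n); cv2.imwrite(f"pics/{n}0.png",s["img"][:,:,::-1]); print(n,s["K"],s["R"],s["t"])
E
```

```text
pics
{'t': 0.0, 'joint_positions': array([-1.32298451,  0.39919324,  0.04501336,  1.53789977, -0.01873963,
        1.2069025 , -0.05068482]), 'qd': array([-2.99864016e-04,  8.09893068e-04,  1.20465580e-03,  1.43074615e-05,
       -2.51188504e-03,  2.32039771e-04,  7.25816858e-05]), 'effort': array([ 4.24318323e-04, -4.75101757e+01,  1.36469141e+00, -2.54232073e+01,
        1.15572868e-02,  9.43148334e-03,  1.26445482e-05]), 'tool_pos': array([0.22077461, 0.61103507, 0.4036531 ]), 'ee_rot': array([-1.25471245e-04,  1.72473231e-01,  9.85013707e-01, -9.82756584e-04]), 'ft_force': array([-0.16946811, -0.15156256, -0.2612477 ]), 'torque': array([ 0.0336726 , -0.00363769,  0.00386203]), 'finger_force': 0.0, 'width': 0.0853936364094216}
scene [[528.17645687   0.         318.75238544]
 [  0.         528.17645687 238.623918  ]
 [  0.           0.           1.        ]] [[ 0.41788786  0.90849083 -0.00376108]
 [ 0.54571425 -0.25432329 -0.79844576]
 [-0.72633718  0.33160831 -0.60205501]] [-0.23480508 -0.23340476  1.56287597]
top [[592.51138612   0.         316.58945624]
 [  0.         592.51138612 251.59553967]
 [  0.           0.           1.        ]] [[ 0.01590289 -0.99984983 -0.00688654]
 [-0.98465538 -0.0144634  -0.1739097 ]
 [ 0.17378398  0.00954653 -0.98473752]] [-0.00708632  0.52792228  1.07553492]
```

View pics/top0.png

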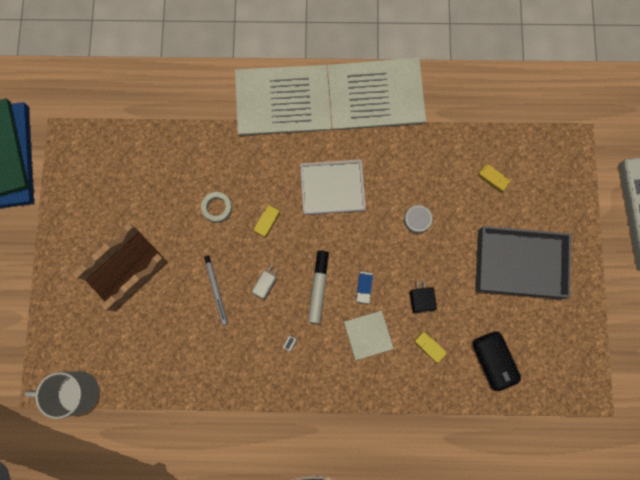

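View pics/scene0.png

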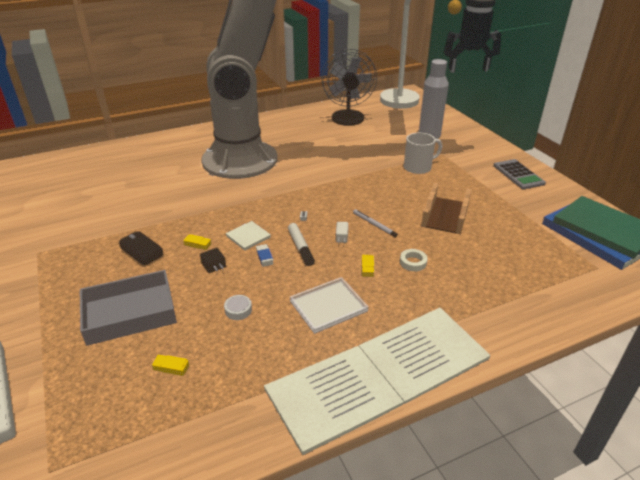

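Top view: rest (123,268), pen (216,290, black end up at (208,260)), charger (265,285), marker (319,287, cap up), eraser (365,287), adapter (423,299), bin (523,263), dish (333,187). Yellow blocks are decoys. I'll measure these now.

```bash
cat > h.py <<'E'
import numpy as np, cv2
from scipy.spatial.transform import Rotation as Ro
from station import robot
def q2R(q): return Ro.from_quat(np.roll(q,-1)).as_matrix()
def snap(n):
    st=robot.get_state(); s=robot.snapshot(n)
    if n=="wrist":
        T=np.eye(4);T[:3,:3]=q2R(st["ee_rot"]);T[:3,3]=st["tool_pos"]
        W=np.linalg.inv(T@s["T_tool_cam"]); s["R"],s["t"]=W[:3,:3],W[:3,3]
    return s
def cast(s,px,z):
    px=np.atleast_2d(np.asarray(px,float))
    d=np.c_[px,np.ones(len(px))]@np.linalg.inv(s["K"]).T@s["R"]
    c=-s["R"].T@s["t"]
    return c+d*((z-c[2])/d[:,2])[:,None]
def proj(s,X):
    p=(s["R"]@np.atleast_2d(X).T).T+s["t"]; p=p@s["K"].T
    return p[:,:2]/p[:,2:]
def rect(s,mask,z,near=None):
    """largest (or nearest to pixel) blob -> cast to plane z: centre, sides mm, yaw deg of long side"""
    cs=[c for c in cv2.findContours(mask.astype(np.uint8),cv2.RETR_EXTERNAL,cv2.CHAIN_APPROX_NONE)[0] if cv2.contourArea(c)>25]
    c=max(cs,key=cv2.contourArea) if near is None else max(cs,key=lambda c:cv2.pointPolygonTest(c,tuple(map(float,near)),True))
    P=cast(s,c[:,0,:],z)[:,:2]*1000
    b=cv2.boxPoints(cv2.minAreaRect(P.astype(np.float32)))
    e=[b[1]-b[0],b[2]-b[1]]; e.sort(key=np.linalg.norm); l=e[1]
    return b.mean(0).round(1),[round(float(np.linalg.norm(v)),1) for v in e],round(float(np.degrees(np.arctan2(l[1],l[0]))%180),1)
def hsv(s): return cv2.cvtColor(s["img"],cv2.COLOR_RGB2HSV)
def target(xy,yaw,z=None):
    """gripper y axis should be along yaw(deg): give tool-frame shift (cm) & turn (rad) from now; xy in mm"""
    st=robot.get_state(); R=q2R(st["ee_rot"]); p=st["tool_pos"]
    d=np.array([xy[0]/1000-p[0],xy[1]/1000-p[1],(0 if z is None else z/1000+.155-p[2])])
    cur=np.degrees(np.arctan2(R[1,1],R[0,1])); t=(yaw-cur+90)%180-90
    print("tool",(p*1000).round(1),"cur y-yaw",round(cur,1),"delta cm",(R.T@d*100).round(2),"dr z rad (tool)",round(-np.radians(t),3),"tilt",(R[:,2]).round(3),"q7",st["joint_positions"][6].round(2),"t",st["t"].round(2))
E
python3 - <<'E'
from h import *
s=snap("top"); H=hsv(s)
S=H[:,:,1].astype(int);V=H[:,:,2].astype(int)
print("cork",H[330,250],H[300,470],"cam",-s["R"].T@s["t"])
m=((S<90)|(V<50)|((H[:,:,0]>95)&(H[:,:,0]<130)))
cv2.imwrite("pics/m.png",m*255)
for n,px,z in [("marker",(318,295),12),("pen",(216,293),6),("charger",(263,287),20),("eraser",(365,288),12),("adapter",(423,300),22),("bin",(523,263),40),("dish",(333,187),14)]:
    print(n,rect(s,m,z/1000,px), cast(s,px,z/1000).round(3)[0])
for p in [(81,275),(107,309),(166,265),(135,231),(123,268)]: print(p,cast(s,p,.046).round(3)[0],cast(s,p,.006).round(3)[0])
print(np.asarray(robot.snapshot("wrist")["T_tool_cam"]).round(3),robot.snapshot("wrist")["K"])
cv2.imwrite("pics/rest0.png",cv2.resize(s["img"][210:330,60:220,::-1],None,fx=4,fy=4,interpolation=2))
E
```

```text
cork [ 15 137 138] [ 15 132 157] cam [ 0.33302347 -0.00971734  1.1508816 ]
marker (array([465.4,  -2.8], dtype=float32), [24.5, 140.8], 173.9) [ 0.449 -0.003  0.012]
pen (array([456.8, 196.7], dtype=float32), [12.5, 139.4], 17.6) [0.451 0.195 0.006]
charger (array([473.6,  98.7], dtype=float32), [31.1, 65.5], 152.8) [0.462 0.103 0.02 ]
eraser (array([465.5, -91.5], dtype=float32), [29.1, 62.1], 172.7) [ 0.464 -0.093  0.012]
adapter (array([ 449.7, -201. ], dtype=float32), [45.3, 59.3], 7.7) [ 0.442 -0.203  0.022]
bin (array([ 515.1, -391.1], dtype=float32), [128.0, 177.2], 85.8) [ 0.513 -0.39   0.04 ]
dish (array([665.3, -27.7], dtype=float32), [107.2, 125.3], 94.6) [ 0.664 -0.029  0.014]
(81, 275) [0.477 0.445 0.046] [0.482 0.461 0.006]
(107, 309) [0.413 0.39  0.046] [0.416 0.405 0.006]
(166, 265) [0.498 0.285 0.046] [0.504 0.296 0.006]
(135, 231) [0.563 0.348 0.046] [0.571 0.361 0.006]
(123, 268) [0.491 0.366 0.046] [0.497 0.38  0.006]
[[ 0.    -0.961 -0.275  0.07 ]
 [ 1.     0.     0.     0.002]
 [ 0.    -0.275  0.961  0.031]
 [ 0.     0.     0.     1.   ]] [[334.11821653   0.         324.36141799]
 [  0.         334.11821653 242.47755563]
 [  0.           0.           1.        ]][ WARN:0@0.420] global loadsave.cpp:1063 imwrite_ Unsupported depth image for selected encoder is fallbacked to CV_8U.
```

View pics/rest0.png

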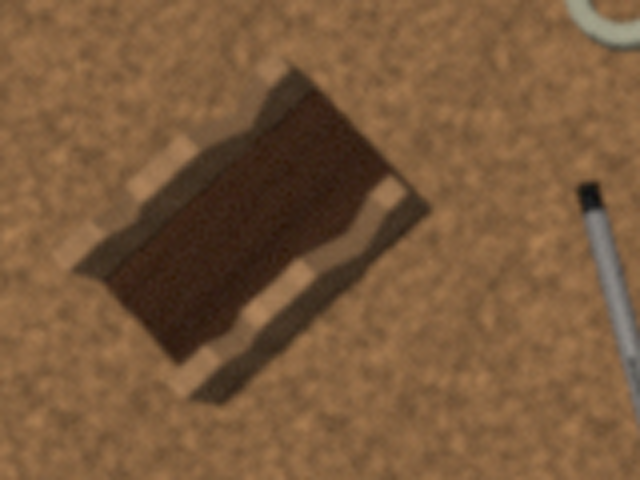

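Wide notch lies toward the upper right of the crop (the short 13 mm end piece is there), so rest +y points at about −49° in world. I'll look at the rest from above first, on the way to the marker.

```bash
python3 -c "
from h import *
target((491,366),70,195)"
```

```text
Traceback (most recent call last):
  File "h.py", line 33, in target
    print("tool",(p*1000).round(1),"cur y-yaw",round(cur,1),"delta cm",(R.T@d*100).round(2),"dr z rad (tool)",round(-np.radians(t),3),"tilt",(R[:,2]).round(3),"q7",st["joint_positions"][6].round(2),"t",st["t"].round(2))
                                                                                                                                                                                                          ^^^^^^^^^^^^^
AttributeError: 'float' object has no attribute 'round'
```

```bash
sed -i 's/st\["t"\].round(2)/round(st["t"],2)/' h.py; python3 -c "
from h import *
target((491,366),70,195)"
```

```text
tool [220.8 611.2 404.2] cur y-yaw 70.1 delta cm [-33.74 -13.88   5.44] dr z rad (tool) 0.002 tilt [-0.    -0.001 -1.   ] q7 -0.05 t 0.25
```

```bash
python3 -m inch '[{"delta_pos":[-3.75,-1.54,0.6],"dr":[0,0,0],"jaw":8.5},{"delta_pos":[-3.75,-1.54,0.6],"dr":[0,0,0],"jaw":8.5},{"delta_pos":[-3.75,-1.54,0.6],"dr":[0,0,0],"jaw":8.5},{"delta_pos":[-3.75,-1.54,0.6],"dr":[0,0,0],"jaw":8.5},{"delta_pos":[-3.75,-1.54,0.6],"dr":[0,0,0],"jaw":8.5},{"delta_pos":[-3.75,-1.54,0.6],"dr":[0,0,0],"jaw":8.5},{"delta_pos":[-3.75,-1.54,0.6],"dr":[0,0,0],"jaw":8.5},{"delta_pos":[-3.75,-1.54,0.6],"dr":[0,0,0],"jaw":8.5},{"delta_pos":[-3.75,-1.54,0.6],"dr":[0,0,0],"jaw":8.5},{"delta_pos":[0,0,0],"dr":[0,0,0],"jaw":8.5}]'
python3 - <<'E'
from h import *
s=snap("wrist"); cv2.imwrite("pics/wrest.png",s["img"][:,:,::-1])
np.savez("wrest.npz",**{k:s[k] for k in("img","K","R","t")})
target((491,366),131,195)
E
```

```text
t: 1.08
tool_pos: [0.498, 0.3571, 0.3497]
ee_rot: [0.003, 0.179, 0.984, -0.003]
ft_force: [1.5, -0.7, 0.3]
width: 0.0851
finger_force: 0.0
tool [495.2 360.8 350.1] cur y-yaw 69.5 delta cm [0.57 0.34 0.  ] dr z rad (tool) -1.073 tilt [ 0.001 -0.004 -1.   ] q7 0.58 t 1.13
```

View pics/wrest.png

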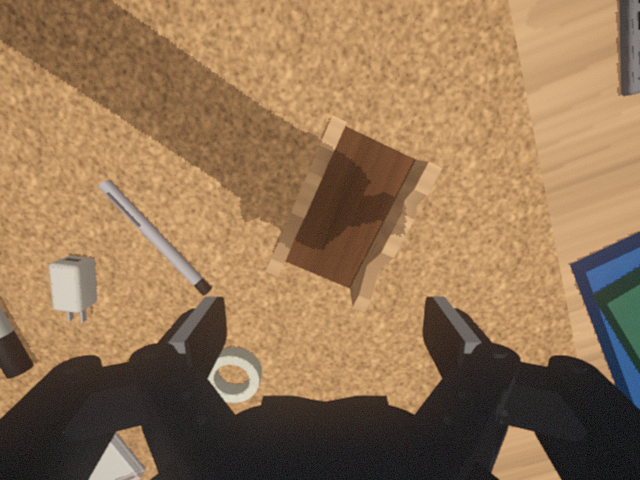

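Rest at about (355,212) in the wrist view: four board-end corners near (335,120), (438,168), (357,303), (272,268). Enlarging for corner picks.

```bash
python3 - <<'E'
import numpy as np,cv2
d=np.load("wrest.npz"); c=d["img"][105:315,255:455,::-1]
cv2.imwrite("pics/wrc.png",cv2.resize(c,None,fx=2.8,fy=2.8,interpolation=cv2.INTER_CUBIC))
E
```

```text
(no output)
```

View pics/wrc.png

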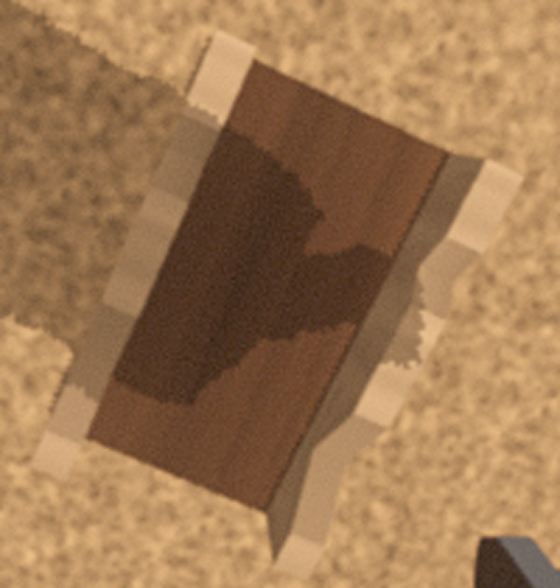

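```bash
python3 - <<'E'
from h import *
s=dict(np.load("wrest.npz"))
P=np.array([(215,30),(525,180),(312,577),(32,468)])/2.8+[255,105]
C=cast(s,P,.046)[:,:2]*1000; print(C.round(1))
c=C.mean(0); print("centre",c.round(1),"sides",[np.linalg.norm(C[i]-C[i-1]).round(1) for i in range(4)])
y=C[2]+C[3]-C[0]-C[1]; print("yaw y",np.degrees(np.arctan2(y[1],y[0])))
x=C[1]+C[2]-C[0]-C[3]; print("yaw x",np.degrees(np.arctan2(x[1],x[0])))
# base floor ends in crop at z=6 : visible floor end edges
Q=cast(s,np.array([(255,60),(447,152),(268,510),(88,437)])/2.8+[255,105],.006)[:,:2]*1000;print(Q.round(1),Q.mean(0).round(1))
u=y/np.linalg.norm(y); print("wide",(c+35*u).round(1),"narrow",(c-35*u).round(1))
t=snap("top"); print("top check", cv2.convexHull(proj(t,np.c_[C/1000,np.full(4,.046)]).astype(np.float32))[:,0].round(1).tolist())
target((465.4,-2.8),84,100)
E
```

```text
[[414.7 395. ]
 [483.4 463.6]
 [580.9 366.8]
 [514.6 297.2]]
centre [498.4 380.6] sides [np.float64(139.8), np.float64(97.1), np.float64(137.3), np.float64(96.1)]
yaw y -44.5837901704794
yaw x 45.68607528419856
[[424.8 405.4]
 [473.3 454.1]
 [571.5 358.1]
 [522.8 307.8]] [498.1 381.3]
wide [523.3 356.1] narrow [473.5 405.2]
top check [[104.5999984741211, 308.29998779296875], [71.19999694824219, 271.29998779296875], [126.0, 221.6999969482422], [160.10000610351562, 256.29998779296875]]
tool [492.9 363.9 350.3] cur y-yaw 69.8 delta cm [-10.06 -35.36   9.57] dr z rad (tool) -0.247 tilt [-0.    -0.001 -1.   ] q7 0.58 t 1.18
```

```bash
python3 - <<'E'
from h import *
d=dict(np.load("wrest.npz")); s=snap("wrist")
P=(np.array([(215,30),(525,180),(312,577),(32,468)])/2.8+[255,105]).astype(np.float32)
g=lambda i:cv2.cvtColor(i,cv2.COLOR_RGB2GRAY)
N,ok,e=cv2.calcOpticalFlowPyrLK(g(d["img"]),g(s["img"]),P[:,None],None,winSize=(31,31))
print((N[:,0]-P).round(1),ok.ravel())
np.savez("wrest2.npz",**{k:s[k] for k in("img","K","R","t")})
def ana(C):
    c=C.mean(0);y=C[2]+C[3]-C[0]-C[1];x=C[1]+C[2]-C[0]-C[3]
    print(c.round(1),[np.linalg.norm(C[i]-C[i-1]).round(1) for i in range(4)],np.degrees(np.arctan2(y[1],y[0])),np.degrees(np.arctan2(x[1],x[0])))
ana(cast(s,N[:,0],.046)[:,:2]*1000)
t=snap("top")
ana(cast(t,np.array([(290,60),(52,255),(165,385),(408,188)])/4+[60,210],.046)[:,:2]*1000)
st=robot.get_state();print(st["tool_pos"],st["ee_rot"],st["qd"].round(3))
E
```

```text
[[-6.3 11.2]
 [-7.9 11.4]
 [-7.   8.3]
 [-6.   8. ]] [1 1 1 1]
[497.8 381.3] [np.float64(139.7), np.float64(97.3), np.float64(137.2), np.float64(96.2)] -44.516265222864334 45.57458152967747
[496.3 377.2] [np.float64(85.9), np.float64(142.7), np.float64(83.9), np.float64(143.7)] -135.7007992424874 131.70197581375808
[0.49050166 0.36723643 0.35068005] [-4.65980595e-04  1.71915855e-01  9.85111447e-01  3.97320360e-04] [-0.02  -0.003 -0.018 -0.003  0.001  0.001  0.002]
```

```bash
python3 -m inch '[{"delta_pos":[-1.01,-3.56,0.95],"dr":[0,0,0],"jaw":8.5},{"delta_pos":[-1.01,-3.56,0.95],"dr":[0,0,0],"jaw":8.5},{"delta_pos":[-1.01,-3.56,0.95],"dr":[0,0,0],"jaw":8.5},{"delta_pos":[-1.01,-3.56,0.95],"dr":[0,0,0],"jaw":8.5},{"delta_pos":[-1.01,-3.56,0.95],"dr":[0,0,0],"jaw":8.5},{"delta_pos":[-1.01,-3.56,0.95],"dr":[0,0,0],"jaw":8.5},{"delta_pos":[-1.01,-3.56,0.95],"dr":[0,0,0],"jaw":8.5},{"delta_pos":[-1.01,-3.56,0.95],"dr":[0,0,0],"jaw":8.5},{"delta_pos":[-1.01,-3.56,0.95],"dr":[0,0,0],"jaw":8.5},{"delta_pos":[-1.01,-3.56,0.95],"dr":[0,0,0],"jaw":8.5}]' >/dev/null
python3 -m inch '[{"delta_pos":[0,0,0],"dr":[0,0,-0.123],"jaw":8.5},{"delta_pos":[0,0,0],"dr":[0,0,-0.123],"jaw":8.5},{"delta_pos":[0,0,0],"dr":[0,0,0],"jaw":8.5},{"delta_pos":[0,0,0],"dr":[0,0,0],"jaw":8.5},{"delta_pos":[0,0,0],"dr":[0,0,0],"jaw":8.5},{"delta_pos":[0,0,0],"dr":[0,0,0],"jaw":8.5}]'
python3 - <<'E'
from h import *
s=snap("wrist"); cv2.imwrite("pics/wm.png",s["img"][:,:,::-1])
np.savez("wm.npz",**{k:s[k] for k in("img","K","R","t")})
H=hsv(s);S=H[:,:,1].astype(int);V=H[:,:,2].astype(int)
p=proj(s,[.449,0,.012])[0];print("px",p)
m=(S<90)|(V<50); m[400:]=0
print(rect(s,m,.012,p))
target((465.4,-2.8),84,9)
E
```

```text
t: 2.62
tool_pos: [0.4654, -0.0017, 0.2559]
ee_rot: [0.0, 0.05, 0.999, 0.0]
ft_force: [-0.4, -0.1, -1.1]
width: 0.0851
finger_force: 0.0
px [321.31891751 231.12350218]
(array([464.1,  -0.8], dtype=float32), [24.4, 135.3], 173.7)
tool [465.3  -1.9 255.8] cur y-yaw 84.3 delta cm [-0.01 -0.09  9.18] dr z rad (tool) 0.005 tilt [ 0.  0. -1.] q7 1.48 t 2.67
```

View pics/wm.png

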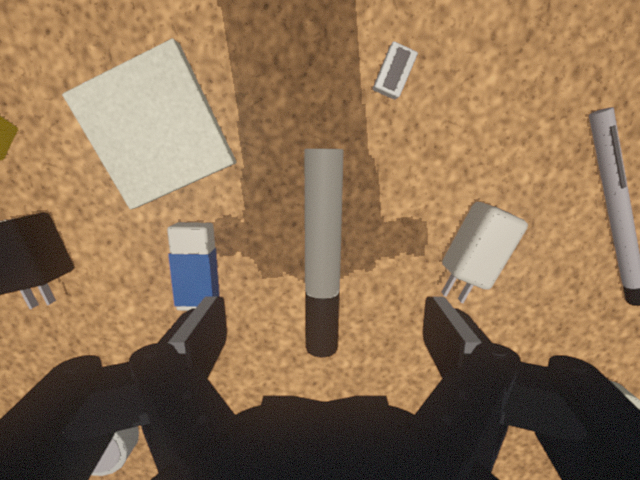

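```bash
python3 -m inch '[{"delta_pos":[0,0,2.6],"dr":[0,0,0],"jaw":8.5},{"delta_pos":[0,0,2.7],"dr":[0,0,0],"jaw":8.5},{"delta_pos":[0,0,2.65],"dr":[0,0,0],"jaw":8.5},{"delta_pos":[0,0,0],"dr":[0,0,0],"jaw":8.5},{"delta_pos":[0,0,0],"dr":[0,0,0],"jaw":1.8},{"delta_pos":[0,0,0],"dr":[0,0,0],"jaw":1.8},{"delta_pos":[0,0,0],"dr":[0,0,0],"jaw":1.8},{"delta_pos":[0,0,0],"dr":[0,0,0],"jaw":1.8},{"delta_pos":[0,0,0],"dr":[0,0,0],"jaw":1.8},{"delta_pos":[0,0,0],"dr":[0,0,0],"jaw":1.8}]'
python3 -m inch '[{"delta_pos":[0,0,0],"dr":[0,0,0],"jaw":1.8},{"delta_pos":[0,0,0],"dr":[0,0,0],"jaw":1.8},{"delta_pos":[0,0,0],"dr":[0,0,0],"jaw":1.8}]'
```

```text
t: 3.5
tool_pos: [0.4659, -0.0028, 0.1776]
ee_rot: [0.001, 0.05, 0.999, 0.0]
ft_force: [-1.1, 0.9, 6.5]
width: 0.0217
finger_force: 58.4
t: 3.75
tool_pos: [0.4659, -0.0028, 0.1776]
ee_rot: [0.001, 0.05, 0.999, 0.0]
ft_force: [-1.9, -0.3, 6.8]
width: 0.022
finger_force: 58.4
```

```bash
python3 -m inch '[{"delta_pos":[0,0,-3.4],"dr":[0,0,0],"jaw":1.8},{"delta_pos":[0,0,-3.4],"dr":[0,0,0],"jaw":1.8},{"delta_pos":[0,0,-3.4],"dr":[0,0,0],"jaw":1.8},{"delta_pos":[-0.21,3.62,0],"dr":[0,0,0],"jaw":1.8},{"delta_pos":[-0.21,3.62,0],"dr":[0,0,0],"jaw":1.8},{"delta_pos":[-0.21,3.62,0],"dr":[0,0,0],"jaw":1.8},{"delta_pos":[-0.21,3.62,0],"dr":[0,0,0],"jaw":1.8},{"delta_pos":[-0.21,3.62,0],"dr":[0,0,0],"jaw":1.8},{"delta_pos":[-0.21,3.62,0],"dr":[0,0,0],"jaw":1.8},{"delta_pos":[-0.21,3.62,0],"dr":[0,0,0],"jaw":1.8}]'
python3 -m inch '[{"delta_pos":[-0.21,3.62,0],"dr":[0,0,0],"jaw":1.8},{"delta_pos":[-0.21,3.62,0],"dr":[0,0,0],"jaw":1.8},{"delta_pos":[-0.21,3.62,0],"dr":[0,0,0],"jaw":1.8},{"delta_pos":[0,0,0],"dr":[0,0,-0.112],"jaw":1.8},{"delta_pos":[0,0,0],"dr":[0,0,-0.112],"jaw":1.8},{"delta_pos":[0,0,0],"dr":[0,0,-0.112],"jaw":1.8},{"delta_pos":[0,0,0],"dr":[0,0,-0.112],"jaw":1.8},{"delta_pos":[0,0,0],"dr":[0,0,-0.112],"jaw":1.8},{"delta_pos":[0,0,0],"dr":[0,0,-0.112],"jaw":1.8},{"delta_pos":[0,0,0],"dr":[0,0,-0.112],"jaw":1.8}]'
python3 -m inch '[{"delta_pos":[0,0,0],"dr":[0,0,-0.112],"jaw":1.8},{"delta_pos":[0,0,0],"dr":[0,0,0],"jaw":1.8},{"delta_pos":[0,0,0],"dr":[0,0,0],"jaw":1.8},{"delta_pos":[0,0,0],"dr":[0,0,0],"jaw":1.8},{"delta_pos":[0,0,0],"dr":[0,0,0],"jaw":1.8}]'
python3 - <<'E'
from h import *
target((523,356.5),135.5,41)
s=snap("wrist"); cv2.imwrite("pics/wplace.png",s["img"][:,:,::-1])
np.savez("wplace.npz",**{k:s[k] for k in("img","K","R","t")})
for n,y,dx in [("wide",35,0),("narrow",-35,0)]:
    a=np.radians(-44.5);u=np.array([np.cos(a),np.sin(a)]);x=np.array([-u[1],u[0]])
    for k in(-42,42): print(n,proj(s,np.r_[np.array([498,381])+y*u+k*x,24 if y>0 else 35]/1000).round(0))
E
```

```text
t: 4.58
tool_pos: [0.5053, 0.2495, 0.2788]
ee_rot: [0.0, 0.05, 0.999, 0.0]
ft_force: [0.6, -0.4, -0.1]
width: 0.0218
finger_force: 59.2
t: 5.42
tool_pos: [0.5225, 0.355, 0.2787]
ee_rot: [0.0, -0.338, 0.941, -0.0]
ft_force: [-0.2, -0.4, -0.7]
width: 0.0219
finger_force: 59.3
t: 5.83
tool_pos: [0.5225, 0.3552, 0.2784]
ee_rot: [0.0, -0.386, 0.922, -0.0]
ft_force: [0.3, -0.5, -0.1]
width: 0.0218
finger_force: 59.3
tool [522.5 355.2 278.4] cur y-yaw 135.5 delta cm [-0.13  0.06  8.24] dr z rad (tool) -0.0 tilt [ 0. -0. -1.] q7 1.68 t 5.83
wide [[324. 190.]]
wide [[324. 305.]]
narrow [[434. 192.]]
narrow [[423. 312.]]
```

View pics/wplace.png

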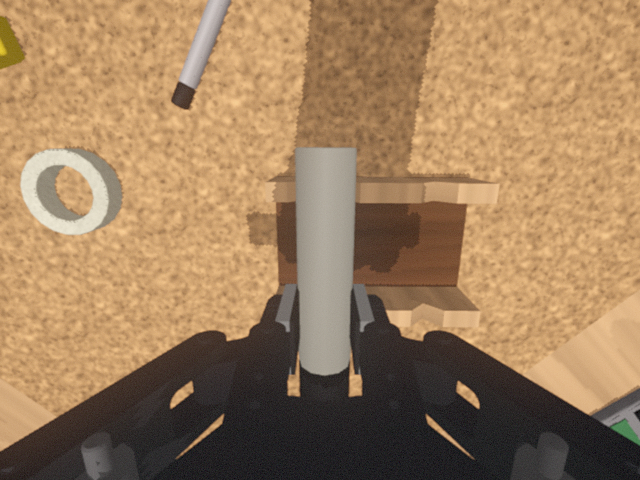

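Marker held at image column ~326; narrow notches appear near (440,190) and (428,308), about 5 px right of the prediction; zooming in on the right end.

```bash
python3 - <<'E'
import numpy as np,cv2
d=np.load("wplace.npz"); c=d["img"][165:335,250:510,::-1]
cv2.imwrite("pics/wpc.png",cv2.resize(c,None,fx=3,fy=3,interpolation=cv2.INTER_CUBIC))
E
```

```text
(no output)
```

View pics/wpc.png

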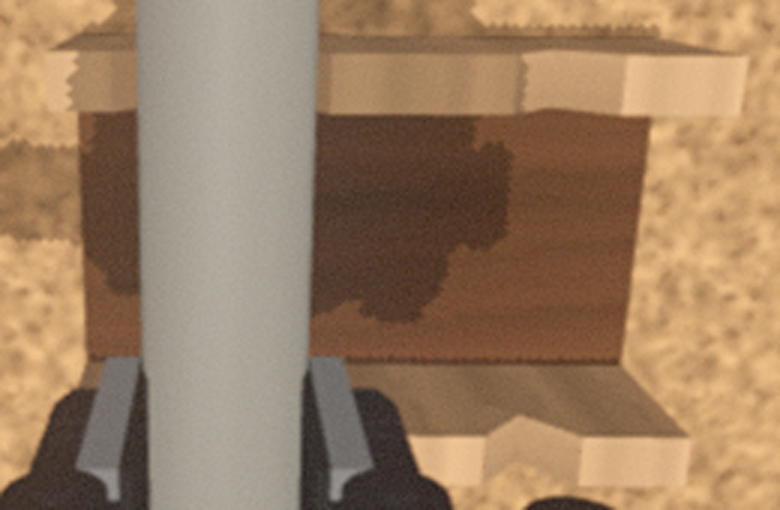

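```bash
python3 - <<'E'
from h import *
s=dict(np.load("wplace.npz"))
f=lambda p:cast(s,np.array(p)/3+[250,165],.046)[:,:2]*1000
a=f([(532,460),(574,83),(688,460),(747,85),(45,80)])
print(a.round(1)); 
print("narrow c",a[:2].mean(0),"axis yaw",np.degrees(np.arctan2(*(a[0]-a[1])[::-1])),"len upper",np.linalg.norm(a[3]-a[4]),"sep",np.linalg.norm(a[0]-a[1]))
u=(a[4]-a[3])/np.linalg.norm(a[4]-a[3]);print("y yaw",np.degrees(np.arctan2(u[1],u[0])))
print("wide via narrow+70",a[:2].mean(0)+70*u, "via ends", a[2:4].mean(0)+105*u)
# marker centreline in view
H=hsv(s);S=H[:,:,1];m=(S<60)
for r in(160,200,240):
    c=np.where(m[r,285:370])[0]+285; st=cast(s,[((c[0]+c[-1])/2,r)],.11)
    print(r,c[0],c[-1],st[0].round(4))
E
```

```text
[[502.1 434.5]
 [442.3 375.5]
 [477.3 458.9]
 [417.8 400.1]
 [517.4 300.8]]
narrow c [472.20709484 404.97505531] axis yaw 44.59901931579471 len upper 140.62968399727535 sep 84.00825354941814
y yaw -44.92506178018232
wide via narrow+70 [521.76926584 355.54236162] via ends [521.90076736 355.33799169]
160 296 355 [0.477  0.3113 0.11  ]
200 296 354 [0.4884 0.3226 0.11  ]
240 296 353 [0.5006 0.3346 0.11  ]
```

```bash
python3 -m inch '[{"delta_pos":[0,0,2.5],"dr":[0,0,0],"jaw":1.8},{"delta_pos":[0,0,2.5],"dr":[0,0,0],"jaw":1.8},{"delta_pos":[0,0,1.5],"dr":[0,0,0],"jaw":1.8},{"delta_pos":[0,0,0.5],"dr":[0,0,0],"jaw":1.8},{"delta_pos":[0,0,0.1],"dr":[0,0,0],"jaw":1.8},{"delta_pos":[0,0,0],"dr":[0,0,0],"jaw":1.8},{"delta_pos":[0,0,0],"dr":[0,0,0],"jaw":1.8}]'
python3 -m inch '[{"delta_pos":[0,0,0],"dr":[0,0,0],"jaw":2.8},{"delta_pos":[0,0,0],"dr":[0,0,0],"jaw":3.6},{"delta_pos":[0,0,0],"dr":[0,0,0],"jaw":4.4},{"delta_pos":[0,0,0],"dr":[0,0,0],"jaw":4.4},{"delta_pos":[0,0,0],"dr":[0,0,0],"jaw":4.4}]'
python3 -m inch '[{"delta_pos":[0,0,-2.5],"dr":[0,0,0],"jaw":4.4},{"delta_pos":[0,0,-3],"dr":[0,0,0],"jaw":4.4},{"delta_pos":[0,0,-3],"dr":[0,0,0],"jaw":4.4},{"delta_pos":[0,0,0],"dr":[0,0,0],"jaw":4.4},{"delta_pos":[0,0,0],"dr":[0,0,0],"jaw":4.4}]'
python3 - <<'E'
from h import *
s=snap("wrist"); cv2.imwrite("pics/wmp.png",s["img"][:,:,::-1])
target((456.8,196.7),107.6,95)
t=snap("top");H=hsv(t);m=(H[:,:,1]<90)|(H[:,:,2]<50)
print(rect(t,m,.006,proj(t,[.451,.195,.006])[0]))
E
```

```text
t: 6.47
tool_pos: [0.5228, 0.3554, 0.2077]
ee_rot: [0.001, -0.387, 0.922, 0.0]
ft_force: [0.7, -1.2, 0.2]
width: 0.0217
finger_force: 59.3
t: 6.88
tool_pos: [0.5225, 0.3554, 0.2074]
ee_rot: [0.0, -0.387, 0.922, 0.0]
ft_force: [-0.9, 0.2, 0.5]
width: 0.0439
finger_force: 0.0
t: 7.3
tool_pos: [0.5232, 0.3557, 0.2947]
ee_rot: [0.002, -0.387, 0.922, 0.001]
ft_force: [-0.2, -0.6, -1.0]
width: 0.0437
finger_force: 0.0
tool [522.6 355.3 292.9] cur y-yaw 135.6 delta cm [15.93 -6.41  4.27] dr z rad (tool) 0.488 tilt [ 0.001  0.001 -1.   ] q7 1.68 t 7.35
(array([456.6, 196.7], dtype=float32), [12.4, 138.8], 17.5)
```

View pics/wmp.png

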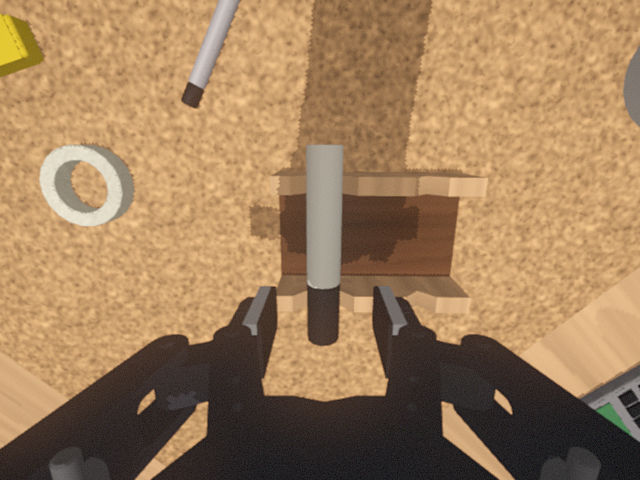

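Marker lies seated across both boards in the wide notches (323,245). On to the pen.

```bash
python3 -m inch '[{"delta_pos":[3.19,-1.28,0.85],"dr":[0,0,0],"jaw":4.4},{"delta_pos":[3.19,-1.28,0.85],"dr":[0,0,0],"jaw":4.4},{"delta_pos":[3.19,-1.28,0.85],"dr":[0,0,0],"jaw":4.4},{"delta_pos":[3.19,-1.28,0.85],"dr":[0,0,0],"jaw":4.4},{"delta_pos":[3.19,-1.28,0.85],"dr":[0,0,0],"jaw":4.4},{"delta_pos":[0,0,0],"dr":[0,0,0.122],"jaw":4.4},{"delta_pos":[0,0,0],"dr":[0,0,0.122],"jaw":4.4},{"delta_pos":[0,0,0],"dr":[0,0,0.122],"jaw":4.4},{"delta_pos":[0,0,0],"dr":[0,0,0.122],"jaw":4.4}]'
python3 -m inch '[{"delta_pos":[0,0,0],"dr":[0,0,0],"jaw":4.4},{"delta_pos":[0,0,0],"dr":[0,0,0],"jaw":4.4},{"delta_pos":[0,0,0],"dr":[0,0,0],"jaw":4.4}]'
python3 - <<'E'
from h import *
s=snap("wrist");np.savez("wpen.npz",**{k:s[k] for k in("img","K","R","t")})
H=hsv(s);S=H[:,:,1].astype(int);V=H[:,:,2].astype(int)
m=(S<95)|(V<45);m[:, :240]=0;m[:,410:]=0
for z in(.006,): print(rect(s,m,z,proj(s,[.445,.193,.006])[0]))
for r in (150,200,240,280,310):
    c=np.where(m[r])[0];c=c[(c>280)&(c<370)]
    if len(c): print(r,c[0],c[-1],cast(s,[((c[0]+c[-1])/2,r)],.006)[0,:2].round(4))
target((456.7,196.7),107.5,20)
cv2.imwrite("pics/wpen.png",s["img"][:,:,::-1])
E
```

```text
t: 8.15
tool_pos: [0.4558, 0.1958, 0.2483]
ee_rot: [-0.001, -0.15, 0.989, -0.0]
ft_force: [0.4, 0.0, -0.7]
width: 0.0437
finger_force: 0.0
t: 8.4
tool_pos: [0.4562, 0.1965, 0.249]
ee_rot: [-0.001, -0.154, 0.988, -0.0]
ft_force: [-0.4, -0.3, -0.5]
width: 0.0441
finger_force: 0.0
(array([459.2, 199.1], dtype=float32), [12.2, 141.2], 17.3)
200 315 333 [0.4207 0.1867]
240 315 333 [0.4459 0.1947]
280 315 332 [0.4729 0.203 ]
310 315 332 [0.4944 0.2099]
tool [456.3 196.5 249.2] cur y-yaw 107.7 delta cm [-0.05  0.01  7.42] dr z rad (tool) 0.004 tilt [-0.001 -0.    -1.   ] q7 1.42 t 8.45
```

```bash
python3 -m inch '[{"delta_pos":[-0.18,0,2.5],"dr":[0,0,0],"jaw":4.4},{"delta_pos":[0,0,2.5],"dr":[0,0,0],"jaw":4.4},{"delta_pos":[0,0,2.35],"dr":[0,0,0],"jaw":4.4},{"delta_pos":[0,0,0],"dr":[0,0,0],"jaw":4.4},{"delta_pos":[0,0,0],"dr":[0,0,0],"jaw":4.4}]'
python3 -m inch '[{"delta_pos":[0,0,0],"dr":[0,0,0],"jaw":2.5},{"delta_pos":[0,0,0],"dr":[0,0,0],"jaw":0.6},{"delta_pos":[0,0,0],"dr":[0,0,0],"jaw":0.6},{"delta_pos":[0,0,0],"dr":[0,0,0],"jaw":0.6},{"delta_pos":[0,0,0],"dr":[0,0,0],"jaw":0.6},{"delta_pos":[0,0,0],"dr":[0,0,0],"jaw":0.6}]'
```

```text
t: 8.87
tool_pos: [0.4579, 0.1968, 0.1755]
ee_rot: [-0.001, -0.153, 0.988, -0.0]
ft_force: [-0.0, -0.6, 0.1]
width: 0.044
finger_force: 0.0
t: 9.37
tool_pos: [0.4589, 0.1973, 0.1777]
ee_rot: [0.001, -0.153, 0.988, 0.0]
ft_force: [-0.2, -0.4, 7.0]
width: 0.0091
finger_force: 58.8
```

```bash
python3 -m inch '[{"delta_pos":[0,0,-3.3],"dr":[0,0,0],"jaw":0.6},{"delta_pos":[0,0,-3.3],"dr":[0,0,0],"jaw":0.6},{"delta_pos":[0,0,-3.3],"dr":[0,0,0],"jaw":0.6},{"delta_pos":[-1.28,3.23,0],"dr":[0,0,0],"jaw":0.6},{"delta_pos":[-1.28,3.23,0],"dr":[0,0,0],"jaw":0.6},{"delta_pos":[-1.28,3.23,0],"dr":[0,0,0],"jaw":0.6},{"delta_pos":[-1.28,3.23,0],"dr":[0,0,0],"jaw":0.6},{"delta_pos":[-1.28,3.23,0],"dr":[0,0,0],"jaw":0.6},{"delta_pos":[-1.28,3.23,0],"dr":[0,0,0],"jaw":0.6},{"delta_pos":[0,0,0],"dr":[0,0,-0.119],"jaw":0.6}]'
python3 -m inch '[{"delta_pos":[0,0,0],"dr":[0,0,-0.119],"jaw":0.6},{"delta_pos":[0,0,0],"dr":[0,0,-0.119],"jaw":0.6},{"delta_pos":[0,0,0],"dr":[0,0,-0.119],"jaw":0.6},{"delta_pos":[0,0,0],"dr":[0,0,0],"jaw":0.6},{"delta_pos":[0,0,0],"dr":[0,0,0],"jaw":0.6},{"delta_pos":[0,0,0],"dr":[0,0,0],"jaw":0.6},{"delta_pos":[0,0,0],"dr":[0,0,0],"jaw":0.6}]'
python3 - <<'E'
from h import *
s=snap("wrist"); cv2.imwrite("pics/wpp.png",s["img"][:,:,::-1])
target((472.2,405),135.1,60)
E
```

```text
t: 10.2
tool_pos: [0.4706, 0.4136, 0.2762]
ee_rot: [0.002, -0.217, 0.976, 0.004]
ft_force: [-0.8, 1.2, 0.8]
width: 0.0091
finger_force: 59.1
t: 10.78
tool_pos: [0.4729, 0.4049, 0.2755]
ee_rot: [0.0, -0.381, 0.925, 0.0]
ft_force: [0.3, 0.8, -0.7]
width: 0.0087
finger_force: 59.1
tool [472.8 405.  275.4] cur y-yaw 134.8 delta cm [0.05 0.05 6.04] dr z rad (tool) -0.005 tilt [ 0.  0. -1.] q7 1.53 t 10.83
```

View pics/wpp.png

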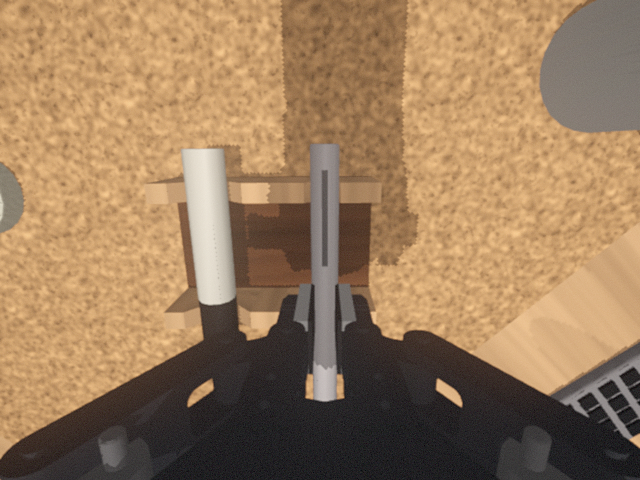

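Pen held over the narrow notches (325,190), marker undisturbed at (212,230).

```bash
python3 -m inch '[{"delta_pos":[0.05,0.05,2.2],"dr":[0,0,0],"jaw":0.6},{"delta_pos":[0,0,2.2],"dr":[0,0,0],"jaw":0.6},{"delta_pos":[0,0,1.0],"dr":[0,0,0],"jaw":0.6},{"delta_pos":[0,0,0.4],"dr":[0,0,0],"jaw":0.6},{"delta_pos":[0,0,0.2],"dr":[0,0,0],"jaw":0.6},{"delta_pos":[0,0,0],"dr":[0,0,0],"jaw":0.6},{"delta_pos":[0,0,0],"dr":[0,0,0],"jaw":0.6}]'
python3 -m inch '[{"delta_pos":[0,0,0],"dr":[0,0,0],"jaw":1.2},{"delta_pos":[0,0,0],"dr":[0,0,0],"jaw":1.6},{"delta_pos":[0,0,0],"dr":[0,0,0],"jaw":2.2},{"delta_pos":[0,0,0],"dr":[0,0,0],"jaw":2.6},{"delta_pos":[0,0,0],"dr":[0,0,0],"jaw":2.6},{"delta_pos":[0,0,0],"dr":[0,0,0],"jaw":2.6}]'
python3 -m inch '[{"delta_pos":[0,0,-2],"dr":[0,0,0],"jaw":2.6},{"delta_pos":[0,0,-3],"dr":[0,0,0],"jaw":2.6},{"delta_pos":[0,0,-3],"dr":[0,0,0],"jaw":2.6},{"delta_pos":[0,0,0],"dr":[0,0,0],"jaw":2.6},{"delta_pos":[0,0,0],"dr":[0,0,0],"jaw":2.6}]'
python3 - <<'E'
from h import *
s=snap("wrist"); cv2.imwrite("pics/wpq.png",s["img"][:,:,::-1])
t=snap("top");H=hsv(t);S=H[:,:,1].astype(int);V=H[:,:,2].astype(int);m=(S<90)|(V<50)
print("adapter",rect(t,m,.022,proj(t,[.442,-.203,.022])[0]))
cv2.imwrite("pics/plugs.png",cv2.resize(t["img"][225:335,245:600,::-1],None,fx=2.2,fy=2.2,interpolation=cv2.INTER_CUBIC))
target((446,-200),98,140)
E
```

```text
t: 11.42
tool_pos: [0.4729, 0.4042, 0.2158]
ee_rot: [0.0, -0.381, 0.924, -0.001]
ft_force: [0.9, -3.0, 2.0]
width: 0.0087
finger_force: 59.3
t: 11.92
tool_pos: [0.472, 0.4054, 0.2153]
ee_rot: [0.0, -0.382, 0.924, 0.0]
ft_force: [0.4, -1.3, 0.1]
width: 0.0261
finger_force: 0.0
t: 12.33
tool_pos: [0.4727, 0.4058, 0.2976]
ee_rot: [0.002, -0.382, 0.924, 0.001]
ft_force: [-0.4, -0.0, -0.2]
width: 0.0261
finger_force: 0.0
adapter (array([ 449.9, -201. ], dtype=float32), [45.3, 59.0], 7.6)
tool [471.8 404.8 294.6] cur y-yaw 134.9 delta cm [ 44.51 -41.03   0.  ] dr z rad (tool) 0.644 tilt [-0.001 -0.001 -1.   ] q7 1.54 t 12.43
```

View pics/wpq.png

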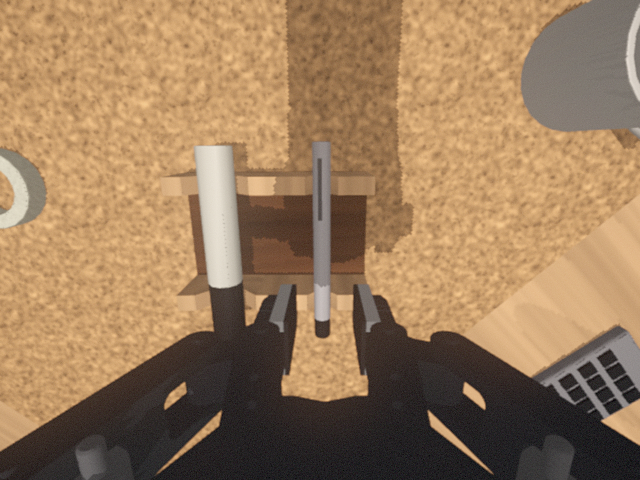

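Pen and marker both seated in their notches. Next the adapter: block centre ≈ (442,−202), yaw 7.6°.

```bash
python3 -m inch '[{"delta_pos":[2.81,-2.554,0],"dr":[0,0,0],"jaw":7},{"delta_pos":[2.81,-2.554,0],"dr":[0,0,0],"jaw":7},{"delta_pos":[2.81,-2.554,0],"dr":[0,0,0],"jaw":7},{"delta_pos":[2.81,-2.554,0],"dr":[0,0,0],"jaw":7},{"delta_pos":[2.81,-2.554,0],"dr":[0,0,0],"jaw":7},{"delta_pos":[2.81,-2.554,0],"dr":[0,0,0],"jaw":7},{"delta_pos":[2.81,-2.554,0],"dr":[0,0,0],"jaw":7},{"delta_pos":[2.81,-2.554,0],"dr":[0,0,0],"jaw":7},{"delta_pos":[2.81,-2.554,0],"dr":[0,0,0],"jaw":7},{"delta_pos":[2.81,-2.554,0],"dr":[0,0,0],"jaw":7}]'
python3 -m inch '[{"delta_pos":[2.81,-2.554,0],"dr":[0,0,0],"jaw":7},{"delta_pos":[2.81,-2.554,0],"dr":[0,0,0],"jaw":7},{"delta_pos":[2.81,-2.554,0],"dr":[0,0,0],"jaw":7},{"delta_pos":[2.81,-2.554,0],"dr":[0,0,0],"jaw":7},{"delta_pos":[2.81,-2.554,0],"dr":[0,0,0],"jaw":7},{"delta_pos":[2.81,-2.554,0],"dr":[0,0,0],"jaw":7},{"delta_pos":[0,0,1],"dr":[0,0,0.109],"jaw":7},{"delta_pos":[0,0,1],"dr":[0,0,0.109],"jaw":7},{"delta_pos":[0,0,1],"dr":[0,0,0.109],"jaw":7},{"delta_pos":[0,0,1],"dr":[0,0,0.109],"jaw":7}]'
python3 -m inch '[{"delta_pos":[0,0,0],"dr":[0,0,0.109],"jaw":7},{"delta_pos":[0,0,0],"dr":[0,0,0.109],"jaw":7},{"delta_pos":[0,0,0],"dr":[0,0,0],"jaw":7},{"delta_pos":[0,0,0],"dr":[0,0,0],"jaw":7},{"delta_pos":[0,0,0],"dr":[0,0,0],"jaw":7},{"delta_pos":[0,0,0],"dr":[0,0,0],"jaw":7}]'
python3 - <<'E'
from h import *
s=snap("wrist"); cv2.imwrite("pics/wad.png",s["img"][:,:,::-1])
np.savez("wad.npz",**{k:s[k] for k in("img","K","R","t")})
V=hsv(s)[:,:,2].astype(int);m=(V<50);m[330:]=0
m=cv2.morphologyEx(m.astype(np.uint8),cv2.MORPH_OPEN,np.ones((9,9)))
p=proj(s,[.435,-.202,.03])[0];print(p,rect(s,m,.030,p))
target((442.2,-202),97.6,23)
E
```

```text
t: 13.27
tool_pos: [0.4521, 0.024, 0.294]
ee_rot: [-0.001, -0.382, 0.924, 0.0]
ft_force: [1.0, -0.2, -0.3]
width: 0.0702
finger_force: 0.0
t: 14.1
tool_pos: [0.4411, -0.2019, 0.2534]
ee_rot: [-0.001, -0.17, 0.986, 0.001]
ft_force: [0.9, 0.8, 0.1]
width: 0.0701
finger_force: 0.0
t: 14.6
tool_pos: [0.4418, -0.2017, 0.255]
ee_rot: [-0.0, -0.065, 0.998, 0.0]
ft_force: [-0.1, 0.1, -0.4]
width: 0.0699
finger_force: 0.0
[322.15457998 253.73384423] (array([ 325.7, -310.1], dtype=float32), [16.2, 26.3], 23.2)
tool [ 441.9 -201.7  255.1] cur y-yaw 97.5 delta cm [-0.03 -0.03  7.71] dr z rad (tool) -0.002 tilt [-0.  0. -1.] q7 2.18 t 14.65
```

View pics/wad.png

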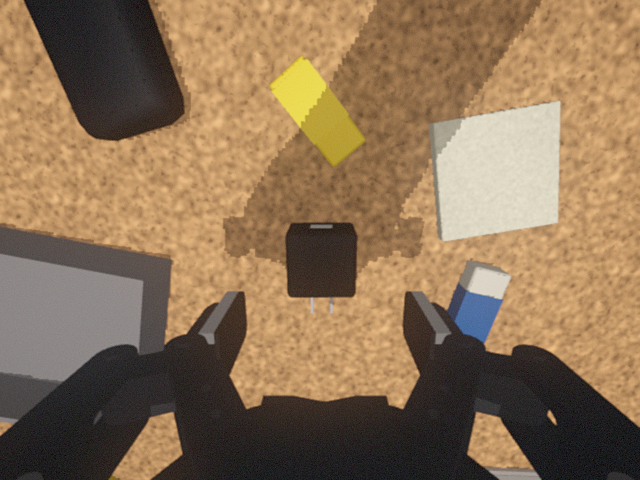

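Adapter centred between the fingers (321,262), prongs toward +x.

```bash
python3 -m inch '[{"delta_pos":[0,0,2.6],"dr":[0,0,0],"jaw":7},{"delta_pos":[0,0,2.6],"dr":[0,0,0],"jaw":7},{"delta_pos":[0,0,2.5],"dr":[0,0,0],"jaw":7},{"delta_pos":[0,0,0],"dr":[0,0,0],"jaw":7},{"delta_pos":[0,0,0],"dr":[0,0,0],"jaw":3.8},{"delta_pos":[0,0,0],"dr":[0,0,0],"jaw":3.8},{"delta_pos":[0,0,0],"dr":[0,0,0],"jaw":3.8},{"delta_pos":[0,0,0],"dr":[0,0,0],"jaw":3.8},{"delta_pos":[0,0,0],"dr":[0,0,0],"jaw":3.8},{"delta_pos":[0,0,0],"dr":[0,0,0],"jaw":3.8}]'
python3 -m inch '[{"delta_pos":[0,0,-4],"dr":[0,0,0],"jaw":3.8},{"delta_pos":[0,0,-4],"dr":[0,0,0],"jaw":3.8},{"delta_pos":[0,0,-4],"dr":[0,0,0],"jaw":3.8},{"delta_pos":[0,0,-4],"dr":[0,0,0],"jaw":3.8},{"delta_pos":[0,0,0],"dr":[0,0,0],"jaw":3.8},{"delta_pos":[0,0,0],"dr":[0,0,0],"jaw":3.8}]'
python3 - <<'E'
from h import *
target((512,-391),-4.2,200)
E
```

```text
t: 15.48
tool_pos: [0.4427, -0.2022, 0.1797]
ee_rot: [0.001, -0.065, 0.998, -0.0]
ft_force: [-0.3, 0.4, 7.4]
width: 0.0431
finger_force: 62.6
t: 15.98
tool_pos: [0.4426, -0.2021, 0.341]
ee_rot: [0.003, -0.065, 0.998, -0.001]
ft_force: [-0.3, 0.3, -1.2]
width: 0.0432
finger_force: 61.9
tool [ 442.6 -202.1  341. ] cur y-yaw 97.4 delta cm [ -4.45 -19.63  -1.34] dr z rad (tool) -1.368 tilt [ 0.007 -0.001 -1.   ] q7 2.12 t 15.98
```

```bash
python3 -m inch '[{"delta_pos":[-0.89,-3.93,0],"dr":[0,0,0],"jaw":3.8},{"delta_pos":[-0.89,-3.93,0],"dr":[0,0,0],"jaw":3.8},{"delta_pos":[-0.89,-3.93,0],"dr":[0,0,0],"jaw":3.8},{"delta_pos":[-0.89,-3.93,0],"dr":[0,0,0],"jaw":3.8},{"delta_pos":[-0.89,-3.93,0],"dr":[0,0,0],"jaw":3.8},{"delta_pos":[0,0,0],"dr":[0,0,0.118],"jaw":3.8},{"delta_pos":[0,0,0],"dr":[0,0,0.118],"jaw":3.8},{"delta_pos":[0,0,0],"dr":[0,0,0.118],"jaw":3.8},{"delta_pos":[0,0,0],"dr":[0,0,0.118],"jaw":3.8},{"delta_pos":[0,0,0],"dr":[0,0,0.118],"jaw":3.8}]'
python3 -m inch '[{"delta_pos":[0,0,0],"dr":[0,0,0.118],"jaw":3.8},{"delta_pos":[0,0,0],"dr":[0,0,0.118],"jaw":3.8},{"delta_pos":[0,0,0],"dr":[0,0,0.118],"jaw":3.8},{"delta_pos":[0,0,0],"dr":[0,0,0.118],"jaw":3.8},{"delta_pos":[0,0,0],"dr":[0,0,0.118],"jaw":3.8},{"delta_pos":[0,0,0],"dr":[0,0,0.118],"jaw":3.8},{"delta_pos":[0,0,0],"dr":[0,0,0.118],"jaw":3.8},{"delta_pos":[0,0,0],"dr":[0,0,0.118],"jaw":3.8},{"delta_pos":[0,0,0],"dr":[0,0,0.118],"jaw":3.8},{"delta_pos":[0,0,0],"dr":[0,0,0.118],"jaw":3.8}]'
python3 -m inch '[{"delta_pos":[0,0,0],"dr":[0,0,0],"jaw":3.8},{"delta_pos":[0,0,0],"dr":[0,0,0],"jaw":3.8},{"delta_pos":[0,0,0],"dr":[0,0,0],"jaw":3.8},{"delta_pos":[0,0,0],"dr":[0,0,0],"jaw":3.8}]'
python3 - <<'E'
from h import *
s=snap("wrist"); cv2.imwrite("pics/wbin.png",s["img"][:,:,::-1])
np.savez("wbin.npz",**{k:s[k] for k in("img","K","R","t")})
target((512,-391),-4.2,200)
c=np.array([515,-391]);a=np.radians(-4.2);x=np.array([np.cos(a),np.sin(a)]);y=np.array([-x[1],x[0]])
print(proj(s,[np.r_[c+i*61.5*x+j*84*y,40]/1000 for i,j in((-1,-1),(-1,1),(1,1),(1,-1))]).round(0).tolist())
E
```

```text
t: 16.82
tool_pos: [0.5108, -0.3905, 0.3357]
ee_rot: [-0.002, 0.231, 0.973, 0.001]
ft_force: [-0.0, -0.6, -0.4]
width: 0.0428
finger_force: 61.9
t: 17.65
tool_pos: [0.5109, -0.3903, 0.336]
ee_rot: [-0.002, 0.733, 0.68, -0.0]
ft_force: [-0.2, 0.2, -1.0]
width: 0.0427
finger_force: 61.9
t: 17.98
tool_pos: [0.5112, -0.3908, 0.3376]
ee_rot: [-0.0, 0.731, 0.683, 0.0]
ft_force: [0.2, -0.2, -0.0]
width: 0.0427
finger_force: 61.9
tool [ 511.2 -390.9  337.9] cur y-yaw -3.9 delta cm [-0.    0.08 -1.71] dr z rad (tool) 0.005 tilt [-0.     0.001 -1.   ] q7 0.9 t 18.03
[[259.0, 328.0], [249.0, 130.0], [411.0, 131.0], [397.0, 328.0]]
```

View pics/wbin.png

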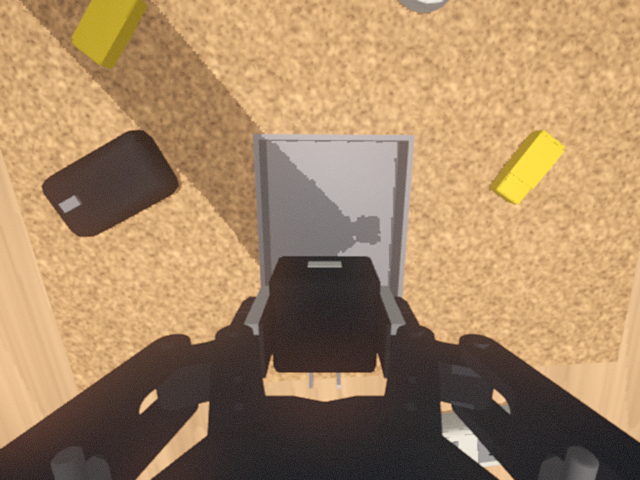

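Tray rim corners at (254,134), (413,135): the tray centre is about (517,−393.5). Placing the adapter in the −y half.

```bash
python3 -m inch '[{"delta_pos":[-3.72,0.57,0],"dr":[0,0,0],"jaw":3.8},{"delta_pos":[0,0,0],"dr":[0,0,0],"jaw":3.8},{"delta_pos":[0,0,3.6],"dr":[0,0,0],"jaw":3.8},{"delta_pos":[0,0,3.6],"dr":[0,0,0],"jaw":3.8},{"delta_pos":[0,0,3.6],"dr":[0,0,0],"jaw":3.8},{"delta_pos":[0,0,2.6],"dr":[0,0,0],"jaw":3.8},{"delta_pos":[0,0,1.2],"dr":[0,0,0],"jaw":3.8},{"delta_pos":[0,0,0.6],"dr":[0,0,0],"jaw":3.8},{"delta_pos":[0,0,0],"dr":[0,0,0],"jaw":3.8},{"delta_pos":[0,0,0],"dr":[0,0,0],"jaw":3.8}]'
python3 -m inch '[{"delta_pos":[0,0,0],"dr":[0,0,0],"jaw":4.6},{"delta_pos":[0,0,0],"dr":[0,0,0],"jaw":5.4},{"delta_pos":[0,0,0],"dr":[0,0,0],"jaw":6},{"delta_pos":[0,0,0],"dr":[0,0,0],"jaw":6},{"delta_pos":[0,0,0],"dr":[0,0,0],"jaw":6}]'
python3 -m inch '[{"delta_pos":[0,0,-3],"dr":[0,0,0],"jaw":6},{"delta_pos":[0,0,-4],"dr":[0,0,0],"jaw":6},{"delta_pos":[0,0,-4],"dr":[0,0,0],"jaw":6},{"delta_pos":[0,0,-4],"dr":[0,0,0],"jaw":6},{"delta_pos":[0,0,0],"dr":[0,0,0],"jaw":6},{"delta_pos":[0,0,0],"dr":[0,0,0],"jaw":6}]'
python3 - <<'E'
from h import *
s=snap("top"); cv2.imwrite("pics/tad.png",cv2.resize(s["img"][215:315,245:595,::-1],None,fx=2.2,fy=2.2,interpolation=2))
H=hsv(s);S=H[:,:,1].astype(int);V=H[:,:,2].astype(int);m=(S<90)|(V<50)
print("charger",rect(s,m,.020,(263,287)),"eraser",rect(s,m|((H[:,:,0]>95)&(H[:,:,0]<130)),.012,(365,288)))
target((467,101),63,140)
E
```

```text
t: 18.87
tool_pos: [0.5149, -0.4293, 0.1878]
ee_rot: [0.001, 0.731, 0.682, 0.0]
ft_force: [0.2, -0.5, 0.0]
width: 0.0426
finger_force: 61.8
t: 19.28
tool_pos: [0.5146, -0.4285, 0.1867]
ee_rot: [0.0, 0.731, 0.682, 0.0]
ft_force: [0.2, -0.4, -0.2]
width: 0.0599
finger_force: 0.0
t: 19.78
tool_pos: [0.5147, -0.4294, 0.3395]
ee_rot: [0.003, 0.731, 0.682, 0.001]
ft_force: [-0.4, 1.0, 0.7]
width: 0.0601
finger_force: 0.0
charger (array([473.6,  98.7], dtype=float32), [31.1, 65.5], 152.8) eraser (array([465.7, -91.5], dtype=float32), [29.0, 61.9], 173.3)
tool [ 514.5 -428.5  337. ] cur y-yaw -4.0 delta cm [52.49 -8.44  4.17] dr z rad (tool) -1.169 tilt [ 0.002 -0.    -1.   ] q7 0.94 t 19.83
```

```bash
python3 -m inch '[{"delta_pos":[3.76,-0.607,0],"dr":[0,0,0],"jaw":6},{"delta_pos":[3.76,-0.607,0],"dr":[0,0,0],"jaw":6},{"delta_pos":[3.76,-0.607,0],"dr":[0,0,0],"jaw":6},{"delta_pos":[3.76,-0.607,0],"dr":[0,0,0],"jaw":6},{"delta_pos":[3.76,-0.607,0],"dr":[0,0,0],"jaw":6},{"delta_pos":[3.76,-0.607,0],"dr":[0,0,0],"jaw":6},{"delta_pos":[3.76,-0.607,0],"dr":[0,0,0],"jaw":6},{"delta_pos":[3.76,-0.607,0],"dr":[0,0,0],"jaw":6},{"delta_pos":[3.76,-0.607,0],"dr":[0,0,0],"jaw":6},{"delta_pos":[3.76,-0.607,0],"dr":[0,0,0],"jaw":6}]'
python3 -m inch '[{"delta_pos":[3.76,-0.607,0],"dr":[0,0,0],"jaw":6},{"delta_pos":[3.76,-0.607,0],"dr":[0,0,0],"jaw":6},{"delta_pos":[3.76,-0.607,0],"dr":[0,0,0],"jaw":6},{"delta_pos":[3.76,-0.607,0],"dr":[0,0,0],"jaw":6},{"delta_pos":[0,0,2],"dr":[0,0,-0.117],"jaw":6},{"delta_pos":[0,0,2],"dr":[0,0,-0.117],"jaw":6},{"delta_pos":[0,0,2],"dr":[0,0,-0.117],"jaw":6},{"delta_pos":[0,0,2],"dr":[0,0,-0.117],"jaw":6},{"delta_pos":[0,0,0],"dr":[0,0,-0.117],"jaw":6},{"delta_pos":[0,0,0],"dr":[0,0,-0.117],"jaw":6}]'
python3 -m inch '[{"delta_pos":[0,0,0],"dr":[0,0,-0.117],"jaw":6},{"delta_pos":[0,0,0],"dr":[0,0,-0.117],"jaw":6},{"delta_pos":[0,0,0],"dr":[0,0,-0.117],"jaw":6},{"delta_pos":[0,0,0],"dr":[0,0,-0.117],"jaw":6},{"delta_pos":[0,0,0],"dr":[0,0,0],"jaw":6},{"delta_pos":[0,0,0],"dr":[0,0,0],"jaw":6},{"delta_pos":[0,0,0],"dr":[0,0,0],"jaw":6},{"delta_pos":[0,0,0],"dr":[0,0,0],"jaw":6}]'
python3 - <<'E'
from h import *
s=snap("wrist"); H=hsv(s);S=H[:,:,1].astype(int);V=H[:,:,2].astype(int)
m=(S<70)&(V>100);m=cv2.morphologyEx(m.astype(np.uint8),cv2.MORPH_OPEN,np.ones((9,9)))
p=proj(s,[.4665,.1024,.028])[0];print(p,rect(s,m,.024,p))
t=snap("top");im=np.vstack([cv2.resize(s["img"],(560,420)),cv2.resize(t["img"][215:315,245:595],(560,160))])
cv2.imwrite("pics/wch.png",im[:,:,::-1])
target((466.5,102.4),63,23)
E
```

```text
t: 20.67
tool_pos: [0.4788, -0.0468, 0.3346]
ee_rot: [-0.001, 0.731, 0.682, -0.001]
ft_force: [1.1, 0.8, -0.8]
width: 0.0599
finger_force: 0.0
t: 21.5
tool_pos: [0.4646, 0.1026, 0.2533]
ee_rot: [-0.002, 0.45, 0.893, -0.003]
ft_force: [0.9, 0.3, 0.3]
width: 0.0601
finger_force: 0.0
t: 22.17
tool_pos: [0.4662, 0.1026, 0.2557]
ee_rot: [-0.0, 0.234, 0.972, -0.0]
ft_force: [-0.5, 0.4, 0.1]
width: 0.0601
finger_force: 0.0
[321.6977989  265.11232816] (array([466.9, 104.8], dtype=float32), [27.3, 52.9], 152.0)
tool [466.3 102.7 256. ] cur y-yaw 63.0 delta cm [-0.03 -0.02  7.8 ] dr z rad (tool) -0.0 tilt [-0. -0. -1.] q7 1.02 t 22.27
```

View pics/wch.png

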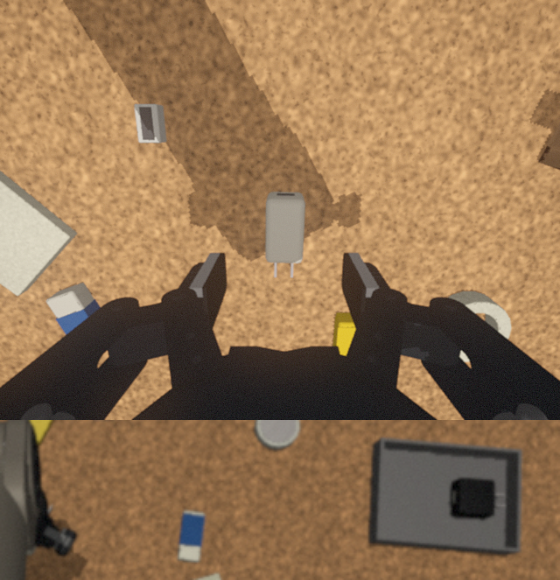

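Adapter lies in the tray with its prongs toward −y; the charger is centred between the fingers (285,228).

```bash
python3 -m inch '[{"delta_pos":[0,0,2.6],"dr":[0,0,0],"jaw":6},{"delta_pos":[0,0,2.6],"dr":[0,0,0],"jaw":6},{"delta_pos":[0,0,2.5],"dr":[0,0,0],"jaw":6},{"delta_pos":[0,0,0],"dr":[0,0,0],"jaw":6},{"delta_pos":[0,0,0],"dr":[0,0,0],"jaw":2.2},{"delta_pos":[0,0,0],"dr":[0,0,0],"jaw":2.2},{"delta_pos":[0,0,0],"dr":[0,0,0],"jaw":2.2},{"delta_pos":[0,0,0],"dr":[0,0,0],"jaw":2.2},{"delta_pos":[0,0,0],"dr":[0,0,0],"jaw":2.2},{"delta_pos":[0,0,0],"dr":[0,0,0],"jaw":2.2}]'
python3 -m inch '[{"delta_pos":[0,0,-4],"dr":[0,0,0],"jaw":2.2},{"delta_pos":[0,0,-4],"dr":[0,0,0],"jaw":2.2},{"delta_pos":[0,0,-4],"dr":[0,0,0],"jaw":2.2},{"delta_pos":[0,0,-4],"dr":[0,0,0],"jaw":2.2},{"delta_pos":[0,0,0],"dr":[0,0,0],"jaw":2.2},{"delta_pos":[0,0,0],"dr":[0,0,0],"jaw":2.2},{"delta_pos":[0,0,0],"dr":[0,0,0],"jaw":2.2}]'
python3 - <<'E'
from h import *
a=np.radians(85.8);target(np.array([517,-393.5])+44*np.array([np.cos(a),np.sin(a)]),-4.2,180)
E
```

```text
t: 23.1
tool_pos: [0.4675, 0.1028, 0.1808]
ee_rot: [0.001, 0.233, 0.972, 0.001]
ft_force: [-0.5, -0.5, 6.6]
width: 0.0271
finger_force: 59.7
t: 23.68
tool_pos: [0.466, 0.1026, 0.3393]
ee_rot: [-0.0, 0.233, 0.972, 0.0]
ft_force: [-0.2, 0.2, -1.8]
width: 0.0266
finger_force: 59.2
tool [466.  102.6 339.3] cur y-yaw 63.0 delta cm [-25.34 -37.85   0.39] dr z rad (tool) 1.174 tilt [-0.     0.001 -1.   ] q7 0.93 t 23.68
```

```bash
python3 -m inch '[{"delta_pos":[-2.112,-3.154,0],"dr":[0,0,0],"jaw":2.2},{"delta_pos":[-2.112,-3.154,0],"dr":[0,0,0],"jaw":2.2},{"delta_pos":[-2.112,-3.154,0],"dr":[0,0,0],"jaw":2.2},{"delta_pos":[-2.112,-3.154,0],"dr":[0,0,0],"jaw":2.2},{"delta_pos":[-2.112,-3.154,0],"dr":[0,0,0],"jaw":2.2},{"delta_pos":[-2.112,-3.154,0],"dr":[0,0,0],"jaw":2.2},{"delta_pos":[-2.112,-3.154,0],"dr":[0,0,0],"jaw":2.2},{"delta_pos":[-2.112,-3.154,0],"dr":[0,0,0],"jaw":2.2},{"delta_pos":[-2.112,-3.154,0],"dr":[0,0,0],"jaw":2.2},{"delta_pos":[-2.112,-3.154,0],"dr":[0,0,0],"jaw":2.2}]'
python3 -m inch '[{"delta_pos":[-2.112,-3.154,0],"dr":[0,0,0],"jaw":2.2},{"delta_pos":[-2.112,-3.154,0],"dr":[0,0,0],"jaw":2.2},{"delta_pos":[0,0,0],"dr":[0,0,0.1174],"jaw":2.2},{"delta_pos":[0,0,0],"dr":[0,0,0.1174],"jaw":2.2},{"delta_pos":[0,0,0],"dr":[0,0,0.1174],"jaw":2.2},{"delta_pos":[0,0,0],"dr":[0,0,0.1174],"jaw":2.2},{"delta_pos":[0,0,0],"dr":[0,0,0.1174],"jaw":2.2},{"delta_pos":[0,0,0],"dr":[0,0,0.1174],"jaw":2.2},{"delta_pos":[0,0,0],"dr":[0,0,0.1174],"jaw":2.2},{"delta_pos":[0,0,0],"dr":[0,0,0.1174],"jaw":2.2}]'
python3 -m inch '[{"delta_pos":[0,0,0],"dr":[0,0,0.1174],"jaw":2.2},{"delta_pos":[0,0,0],"dr":[0,0,0.1174],"jaw":2.2},{"delta_pos":[0,0,0],"dr":[0,0,0],"jaw":2.2},{"delta_pos":[0,0,0],"dr":[0,0,0],"jaw":2.2},{"delta_pos":[0,0,0],"dr":[0,0,0],"jaw":2.2},{"delta_pos":[0,0,0],"dr":[0,0,0],"jaw":2.2}]'
python3 - <<'E'
from h import *
a=np.radians(85.8);target(np.array([517,-393.5])+44*np.array([np.cos(a),np.sin(a)]),-4.2,31)
E
```

```text
t: 24.52
tool_pos: [0.5109, -0.2756, 0.3369]
ee_rot: [-0.002, 0.233, 0.972, 0.0]
ft_force: [-0.1, -0.5, 0.1]
width: 0.0265
finger_force: 59.2
t: 25.35
tool_pos: [0.5201, -0.3492, 0.3368]
ee_rot: [-0.002, 0.65, 0.76, -0.001]
ft_force: [-0.0, 0.8, 0.2]
width: 0.0269
finger_force: 59.2
t: 25.85
tool_pos: [0.5205, -0.3496, 0.3386]
ee_rot: [-0.001, 0.732, 0.681, -0.0]
ft_force: [-0.3, 0.8, -0.3]
width: 0.027
finger_force: 59.2
tool [ 520.5 -349.6  338.6] cur y-yaw -4.2 delta cm [-2.000e-02 -1.000e-02  1.526e+01] dr z rad (tool) 0.001 tilt [-0.001  0.001 -1.   ] q7 0.93 t 25.85
```

```bash
python3 -m inch '[{"delta_pos":[0,0,3.6],"dr":[0,0,0],"jaw":2.2},{"delta_pos":[0,0,3.6],"dr":[0,0,0],"jaw":2.2},{"delta_pos":[0,0,3.6],"dr":[0,0,0],"jaw":2.2},{"delta_pos":[0,0,2.6],"dr":[0,0,0],"jaw":2.2},{"delta_pos":[0,0,1.2],"dr":[0,0,0],"jaw":2.2},{"delta_pos":[0,0,0.5],"dr":[0,0,0],"jaw":2.2},{"delta_pos":[0,0,0],"dr":[0,0,0],"jaw":2.2},{"delta_pos":[0,0,0],"dr":[0,0,0],"jaw":2.2}]'
python3 -m inch '[{"delta_pos":[0,0,0],"dr":[0,0,0],"jaw":3},{"delta_pos":[0,0,0],"dr":[0,0,0],"jaw":3.8},{"delta_pos":[0,0,0],"dr":[0,0,0],"jaw":4.8},{"delta_pos":[0,0,0],"dr":[0,0,0],"jaw":4.8},{"delta_pos":[0,0,0],"dr":[0,0,0],"jaw":4.8}]'
python3 -m inch '[{"delta_pos":[0,0,-3],"dr":[0,0,0],"jaw":4.8},{"delta_pos":[0,0,-4],"dr":[0,0,0],"jaw":4.8},{"delta_pos":[0,0,-4],"dr":[0,0,0],"jaw":4.8},{"delta_pos":[0,0,-4],"dr":[0,0,0],"jaw":4.8},{"delta_pos":[0,0,0],"dr":[0,0,0],"jaw":4.8},{"delta_pos":[0,0,0],"dr":[0,0,0],"jaw":4.8}]'
python3 - <<'E'
from h import *
s=snap("top");H=hsv(s);S=H[:,:,1].astype(int);V=H[:,:,2].astype(int);B=(H[:,:,0]>95)&(H[:,:,0]<130)
print("eraser",rect(s,((S<90)|(V<50)|B),.012,(365,288)))
print("eraser blue part",rect(s,B&(S>100)&(np.abs(np.indices(S.shape)[1]-365)<30)&(np.abs(np.indices(S.shape)[0]-288)<30),.014))
w=snap("wrist");Hw=hsv(w);c=proj(w,[.52,-.35,.03])[0];print("charger px",c)
m=(Hw[:,:,1]<40)&(Hw[:,:,2]>150)
try: print("charger",rect(w,cv2.morphologyEx(m.astype(np.uint8),cv2.MORPH_OPEN,np.ones((7,7))),.032,c))
except Exception as e: print(e)
target((465.6,-91.5),83.2,100)
E
```

```text
t: 26.52
tool_pos: [0.5212, -0.3504, 0.1897]
ee_rot: [0.001, 0.733, 0.681, 0.0]
ft_force: [0.3, -0.6, 0.1]
width: 0.0268
finger_force: 59.2
t: 26.93
tool_pos: [0.5209, -0.3497, 0.1887]
ee_rot: [0.0, 0.733, 0.681, 0.0]
ft_force: [-0.6, 0.7, -0.3]
width: 0.0479
finger_force: 0.0
t: 27.43
tool_pos: [0.521, -0.3505, 0.3411]
ee_rot: [0.003, 0.733, 0.681, 0.001]
ft_force: [-1.5, 0.2, 0.5]
width: 0.0482
finger_force: 0.0
eraser (array([ 399.2, -241.2], dtype=float32), [355.2, 1036.3], 114.1)
eraser blue part (array([472.9, -92. ], dtype=float32), [24.0, 35.2], 173.7)
charger px [322.82551858 234.30444099]
charger (array([ 534.1, -384. ], dtype=float32), [68.4, 142.0], 85.7)
tool [ 520.5 -349.2  337.5] cur y-yaw -4.2 delta cm [25.28 -7.37  8.29] dr z rad (tool) -1.526 tilt [-0.001  0.001 -1.   ] q7 0.93 t 27.53
```

```bash
python3 -m inch '[{"delta_pos":[3.61,-1.053,0],"dr":[0,0,0],"jaw":5},{"delta_pos":[3.61,-1.053,0],"dr":[0,0,0],"jaw":5},{"delta_pos":[3.61,-1.053,0],"dr":[0,0,0],"jaw":5},{"delta_pos":[3.61,-1.053,0],"dr":[0,0,0],"jaw":5},{"delta_pos":[3.61,-1.053,0],"dr":[0,0,0],"jaw":5},{"delta_pos":[3.61,-1.053,0],"dr":[0,0,0],"jaw":5},{"delta_pos":[3.61,-1.053,0],"dr":[0,0,0],"jaw":5},{"delta_pos":[0,0,2],"dr":[0,0,-0.1175],"jaw":5},{"delta_pos":[0,0,2],"dr":[0,0,-0.1175],"jaw":5},{"delta_pos":[0,0,2],"dr":[0,0,-0.1175],"jaw":5}]'
python3 -m inch '[{"delta_pos":[0,0,2],"dr":[0,0,-0.1175],"jaw":5},{"delta_pos":[0,0,0],"dr":[0,0,-0.1175],"jaw":5},{"delta_pos":[0,0,0],"dr":[0,0,-0.1175],"jaw":5},{"delta_pos":[0,0,0],"dr":[0,0,-0.1175],"jaw":5},{"delta_pos":[0,0,0],"dr":[0,0,-0.1175],"jaw":5},{"delta_pos":[0,0,0],"dr":[0,0,-0.1175],"jaw":5},{"delta_pos":[0,0,0],"dr":[0,0,-0.1175],"jaw":5},{"delta_pos":[0,0,0],"dr":[0,0,-0.1175],"jaw":5},{"delta_pos":[0,0,0],"dr":[0,0,-0.1175],"jaw":5},{"delta_pos":[0,0,0],"dr":[0,0,-0.1175],"jaw":5}]'
python3 -m inch '[{"delta_pos":[0,0,0],"dr":[0,0,0],"jaw":5},{"delta_pos":[0,0,0],"dr":[0,0,0],"jaw":5},{"delta_pos":[0,0,0],"dr":[0,0,0],"jaw":5},{"delta_pos":[0,0,0],"dr":[0,0,0],"jaw":5}]'
python3 - <<'E'
from h import *
s=snap("wrist");H=hsv(s);S=H[:,:,1].astype(int);V=H[:,:,2].astype(int);B=(H[:,:,0]>95)&(H[:,:,0]<130)&(S>90)&(V>50)
m=B|((S<60)&(V>120));p=proj(s,[.455,-.091,.016])[0]
m=cv2.morphologyEx(m.astype(np.uint8),cv2.MORPH_OPEN,np.ones((5,5)));m=cv2.morphologyEx(m,cv2.MORPH_CLOSE,np.ones((5,5)))
print(p,"eraser",rect(s,m,.014,p),"blue",rect(s,B,.014))
t=snap("top");Ht=hsv(t);St=Ht[:,:,1].astype(int);Vt=Ht[:,:,2].astype(int)
for n,mm,z,q in [("dish",((St<70)&(Vt>100)),.014,proj(t,[.665,-.028,.004])[0]),("charger",((St<60)&(Vt>120)),.028,proj(t,[.52,-.35,.03])[0]),("adapter",Vt<35,.03,proj(t,[.514,-.43,.03])[0])]:
    try: print(n,q.round(0),rect(t,mm,z,q))
    except Exception as e: print(n,e)
target((465.6,-91.5),83.2,21)
E
```

```text
t: 28.37
tool_pos: [0.4655, -0.0886, 0.2762]
ee_rot: [-0.001, 0.597, 0.802, -0.001]
ft_force: [0.9, -0.3, 0.1]
width: 0.05
finger_force: 0.0
t: 29.2
tool_pos: [0.4649, -0.0917, 0.2567]
ee_rot: [-0.002, 0.055, 0.998, -0.0]
ft_force: [0.6, 0.2, -0.1]
width: 0.0499
finger_force: 0.0
t: 29.53
tool_pos: [0.4656, -0.0921, 0.2577]
ee_rot: [-0.001, 0.059, 0.998, -0.0]
ft_force: [0.4, 0.1, 0.6]
width: 0.0498
finger_force: 0.0
[321.21080938 241.16252564] eraser (array([465.2, -89.7], dtype=float32), [25.4, 61.8], 173.2) blue (array([473.9, -90.8], dtype=float32), [25.5, 36.6], 173.2)
dish [332. 188.] (array([665.2, -27.8], dtype=float32), [105.5, 123.5], 94.7)
charger [500. 260.] (array([ 522.2, -352.1], dtype=float32), [26.7, 49.8], 84.4)
adapter [542. 264.] (array([ 513.4, -425.7], dtype=float32), [45.4, 49.5], 87.0)
tool [465.8 -92.1 257.9] cur y-yaw 83.2 delta cm [0.02 0.06 8.19] dr z rad (tool) 0.001 tilt [-0.001 -0.    -1.   ] q7 1.85 t 29.63
```

```bash
python3 -m inch '[{"delta_pos":[0,0.13,2.7],"dr":[0,0,0],"jaw":5},{"delta_pos":[0,0,2.7],"dr":[0,0,0],"jaw":5},{"delta_pos":[0,0,2.65],"dr":[0,0,0],"jaw":5},{"delta_pos":[0,0,0],"dr":[0,0,0],"jaw":5},{"delta_pos":[0,0,0],"dr":[0,0,0],"jaw":2},{"delta_pos":[0,0,0],"dr":[0,0,0],"jaw":2},{"delta_pos":[0,0,0],"dr":[0,0,0],"jaw":2},{"delta_pos":[0,0,0],"dr":[0,0,0],"jaw":2},{"delta_pos":[0,0,0],"dr":[0,0,0],"jaw":2},{"delta_pos":[0,0,0],"dr":[0,0,0],"jaw":2}]'
python3 -m inch '[{"delta_pos":[0,0,-3.5],"dr":[0,0,0],"jaw":2},{"delta_pos":[0,0,-3.5],"dr":[0,0,0],"jaw":2},{"delta_pos":[0,0,-3],"dr":[0,0,0],"jaw":2},{"delta_pos":[-3.18,1.43,0],"dr":[0,0,0],"jaw":2},{"delta_pos":[-3.18,1.43,0],"dr":[0,0,0],"jaw":2},{"delta_pos":[-3.18,1.43,0],"dr":[0,0,0],"jaw":2},{"delta_pos":[-3.18,1.43,0],"dr":[0,0,0],"jaw":2},{"delta_pos":[-3.18,1.43,0],"dr":[0,0,0],"jaw":2},{"delta_pos":[-3.18,1.43,0],"dr":[0,0,0],"jaw":2},{"delta_pos":[0,0,0],"dr":[0,0,-0.1],"jaw":2}]'
python3 -m inch '[{"delta_pos":[0,0,0],"dr":[0,0,-0.1],"jaw":2},{"delta_pos":[0,0,0],"dr":[0,0,0],"jaw":2},{"delta_pos":[0,0,0],"dr":[0,0,0],"jaw":2},{"delta_pos":[0,0,0],"dr":[0,0,0],"jaw":2}]'
python3 -c "
from h import *
target((665.2,-27.8),94.6,27)"
```

```text
t: 30.47
tool_pos: [0.4668, -0.091, 0.179]
ee_rot: [0.001, 0.059, 0.998, 0.0]
ft_force: [-1.3, 0.0, 7.6]
width: 0.0242
finger_force: 60.8
t: 31.3
tool_pos: [0.6709, -0.0231, 0.2771]
ee_rot: [0.003, 0.005, 1.0, 0.0]
ft_force: [-0.3, 1.0, 0.6]
width: 0.0242
finger_force: 59.9
t: 31.63
tool_pos: [0.6652, -0.0282, 0.2779]
ee_rot: [0.0, -0.04, 0.999, 0.0]
ft_force: [-0.2, 0.3, 0.3]
width: 0.0242
finger_force: 59.9
tool [665.2 -28.2 277.9] cur y-yaw 94.6 delta cm [-0.01  0.04  9.59] dr z rad (tool) -0.0 tilt [ 0.  0. -1.] q7 1.93 t 31.63
```

```bash
python3 -m inch '[{"delta_pos":[0,0,3.5],"dr":[0,0,0],"jaw":2},{"delta_pos":[0,0,3.5],"dr":[0,0,0],"jaw":2},{"delta_pos":[0,0,1.6],"dr":[0,0,0],"jaw":2},{"delta_pos":[0,0,0.6],"dr":[0,0,0],"jaw":2},{"delta_pos":[0,0,0.25],"dr":[0,0,0],"jaw":2},{"delta_pos":[0,0,0],"dr":[0,0,0],"jaw":2},{"delta_pos":[0,0,0],"dr":[0,0,0],"jaw":2}]'
python3 -m inch '[{"delta_pos":[0,0,0],"dr":[0,0,0],"jaw":2.7},{"delta_pos":[0,0,0],"dr":[0,0,0],"jaw":3.4},{"delta_pos":[0,0,0],"dr":[0,0,0],"jaw":4.2},{"delta_pos":[0,0,0],"dr":[0,0,0],"jaw":4.2},{"delta_pos":[0,0,0],"dr":[0,0,0],"jaw":4.2}]'
python3 -m inch '[{"delta_pos":[0,0,-3],"dr":[0,0,0],"jaw":4.2},{"delta_pos":[0,0,-4],"dr":[0,0,0],"jaw":4.2},{"delta_pos":[0,0,-4],"dr":[0,0,0],"jaw":4.2},{"delta_pos":[0,0,-4],"dr":[0,0,0],"jaw":4.2},{"delta_pos":[4,0,-2],"dr":[0,0,0],"jaw":4.2},{"delta_pos":[4,0,0],"dr":[0,0,0],"jaw":4.2},{"delta_pos":[4,0,0],"dr":[0,0,0],"jaw":4.2},{"delta_pos":[4,0,0],"dr":[0,0,0],"jaw":4.2},{"delta_pos":[4,0,0],"dr":[0,0,0],"jaw":4.2},{"delta_pos":[0,0,0],"dr":[0,0,0],"jaw":4.2}]'
python3 -m inch '[{"delta_pos":[0,0,0],"dr":[0,0,0],"jaw":4.2},{"delta_pos":[0,0,0],"dr":[0,0,0],"jaw":4.2},{"delta_pos":[0,0,0],"dr":[0,0,0],"jaw":4.2},{"delta_pos":[0,0,0],"dr":[0,0,0],"jaw":4.2}]'
python3 - <<'E'
from h import *
t=snap("top");cv2.imwrite("pics/final.png",t["img"][:,:,::-1])
H=hsv(t);S=H[:,:,1].astype(int);V=H[:,:,2].astype(int);B=(H[:,:,0]>95)&(H[:,:,0]<130)&(S>100)
R=lambda m,c,r:m&(np.hypot(*(np.indices(S.shape)[::-1]-np.array(c)[:,None,None]))<r)
def go(n,m,z,X,r):
    q=proj(t,X)[0]
    try: print(n,q.round(),rect(t,R(m,q,r),z,q))
    except Exception as e: print(n,e)
go("eraser blue",B,.02,[.665,-.028,.02],40)
go("charger",(S<60)&(V>120),.032,[.52,-.35,.03],40)
go("adapter",V<35,.034,[.514,-.43,.03],25)
go("marker white",(S<60)&(V>110),.041,[.51,.343,.041],60)
go("marker all",(S<75)|(V<28),.041,[.51,.343,.041],60)
go("pen",(S<75),.0435,[.465,.397,.0435],60)
E
```

```text
t: 32.22
tool_pos: [0.6659, -0.0282, 0.1843]
ee_rot: [0.001, -0.041, 0.999, -0.0]
ft_force: [-0.2, 0.1, 0.3]
width: 0.0241
finger_force: 59.9
t: 32.63
tool_pos: [0.6656, -0.028, 0.1834]
ee_rot: [0.0, -0.041, 0.999, 0.0]
ft_force: [-0.4, -0.5, 0.5]
width: 0.042
finger_force: 0.0
t: 33.47
tool_pos: [0.4605, -0.0464, 0.3494]
ee_rot: [-0.005, -0.04, 0.999, 0.003]
ft_force: [-0.0, -0.5, -0.4]
width: 0.0419
finger_force: 0.0
t: 33.8
tool_pos: [0.4703, -0.0441, 0.3522]
ee_rot: [0.001, -0.042, 0.999, -0.001]
ft_force: [0.9, 0.5, 0.1]
width: 0.0421
finger_force: 0.0
eraser blue [332. 186.] (array([672.9, -27. ], dtype=float32), [23.7, 32.8], 0.8)
charger [500. 260.] (array([ 521.6, -350.8], dtype=float32), [26.7, 49.7], 84.4)
adapter [542. 264.] (array([ 512.7, -424.2], dtype=float32), [45.4, 49.2], 87.4)
marker white [137. 259.] (array([508.5, 341.7], dtype=float32), [21.4, 95.5], 44.7)
marker all [137. 259.] (array([522.5, 354.8], dtype=float32), [25.5, 144.1], 45.5)
pen [106. 282.] (array([470.6, 401.6], dtype=float32), [14.5, 138.5], 45.3)
```

```bash
python3 -c "
from station import robot
print(robot.hand_in())"
```

```text
the job is handed in; nothing more can be done
None
```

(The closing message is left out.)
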